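# Vortex a sample tube: set the speed, hold the tube down in the touch head

## Robot

A 6-joint arm with a two-finger parallel gripper is mounted at the origin on the work surface. World frame = base frame: x ahead of the robot, y to its left, z up, the work surface at z = 0. Lengths are in m, angles in rad, forces in N, time in s.
With the tool pointing down it reaches from about 0.25 to 0.775 m from the base axis. Payload 4 kg.
Tool frame: the origin (TCP) lies at the very end of the fingers, on their centre line; the grasp point (between the pads) lies 19 mm behind it; z points along the fingers, x is the direction in which the jaws open and shut, and the axes are right-handed (so a half turn about z gives the same grasp; the last joint's range is limited). The gripper opens to 94 mm and grips with 3 to 60 N. Pads are 16 mm wide; open, the fingers measure 119 mm over their backs; the gripper's body (75 mm by 177 mm) begins 78 mm behind the grasp point.
Start: joints at [-1.37, 0.087, 1.371, -0, 1.684, -0.103], TCP at [0.165, -0.525, 0.206] pointing down, gripper open.
Joint ranges: [-3.1, 3.1], [-0.76, 2.03], [0.27, 2.55], [-1.08, 4.22], [0.17, 2.65], [-2.57, 2.57]. Speed limits (rad/s): [2.79, 2.79, 3.14, 3.14, 3.14, 3.14].

## Interface

Orientations are given as [roll, pitch, yaw] about the fixed x, y, z axes, in that order (R = Rz(yaw) Ry(pitch) Rx(roll)).
In Python, from bench import robot, cams, ticket gives the robot as it stands.
- The arm moves only by the tool jog_arm, never from a script. Its argument "series" is a list of rows, each an object of numbers: "x", "y", "z": the shift along the tool's x, y, z in m; "rx", "ry", "rz": the turn, a rotation vector about the tool's x, y, z in degrees. A call has 1 to 12 rows; each row shifts and turns the pose as measured when the row begins, along the tool's axes as they then stand; what a row does not reach is not made up. A row lasts 1/12 s, in which the tool goes at most 41.7 mm and 7.16 degrees, less where a joint would pass 70% of its speed; a pose out of reach is approached as far as the arm can. A call with a gripper value outside its range is refused whole. "claw" is the opening, from 0 (shut) to 1 (fully open), set as the call begins (left out, the last holds). The fingers move at their own pace and stop on an object; the grip force is fixed at half the most. Time passes only in rows, so rows that do not move let the fingers close. It gives the time, the measured TCP pose, the force and the opening at its end, in the units of the state.
- robot.get_obs(): the state, without advancing time (a new reading comes with each control period).
- cams.snapshot(name): name is "scene" or "top" or "wrist"; returns a dict with "img" (400x640x3 uint8, red, green, blue), "mtx" (3x3 intrinsics, pixels), "origin" and "attitude" of the camera in the world. Camera axes: x right, y down, z forward; pixel columns grow to the right and rows downward; lengths in m; the calibration is good to about 2 mm. The wrist camera is an equidistant fisheye: a pixel r from the principal point sees the ray r / f radians off the axis. A picture is of the moment at which its call begins. There is no depth.
- ticket.close_job(): hands the job in, once; it reports no verdict.
Trained networks look in a picture, given as the dict that the camera call returned (one of the last four; its "shot" number tells which), for a name from the list of things; names that differ only in an ending like _2 or _b are one class to them, and where a whole thing is asked for, a point or a joint stands for the part that bears it (a point fixed in the world has none). Each returns a list of dicts, best first, with "p" (0 to 1); they miss things now and then, are a little off and sometimes report something else, mostly with a low value. They report only what shows in the picture. A call takes as long as a camera call. They do not tell look-alikes from the thing itself.
- cams.look_for(thing, picture): "bbox" ([left, top, width, height] in pixels, round what is visible of it).
The state is a dict: "time": time; "joint_positions": joint angles; "qvel": joint speeds; "joint_torque": joint torques, N m; "tool_pos": TCP position; "ee_rot": TCP orientation; "wrist_force": force on the tool from outside, world axes, zero at the start; "wrist_torque": the same for the moment, N m; "width": finger opening in m.
Only numpy, scipy, OpenCV 4.12 (cv2) and the standard library are available. Lean on these libraries where they do the work, as an engineer would, in place of code of your own. Each camera call takes 0.05 s, during which the arm holds its last target.

## Task

First slide the vortex mixer's speed slider to the one long tick of its scale. Then take the tall tube (not one of the two short ones) out of the rack, stand it upright in the mixer's cup and press gently until the spring-loaded cup has sunk about 5 of its 8 mm, so that its touch switch stays on without being jammed against its stop. Finish while still holding the tube pressed down there, without letting go, and leave the other things on the bench where they are.

Things in the scene. Friction and masses are not known exactly. Their poses are not given: they have to be found in the camera images.
- mixer: Vortex mixer, grey housing 196 (x) x 150 (y) mm, fixed on the bench. Origin: centre of its underside; x from the front (console) to the back, y to its left, z up. The front console slopes up backwards at 15 degrees, 62 mm high at the front edge, 82 at the back; the rear block is 105 high. The speed slider runs along y at x = -54 mm; the round black cup head stands on top at x = 40, y = 0.
- speed (a joint): Speed slider along its track, m: 0 at the mixer's right end (-y), 0.090 at its left end (+y). Seven white ticks 15 mm apart in front of the track; the single long tick, fifth from the right end, is 0.060. Stays where left, takes about 1.5 N to move. Within 6 mm of the long tick is good.
- speed_top (a point): Centre of the top of the slider's light grey cap, which moves with it. The cap is 14 mm wide along the track (y), 22 mm across it and stands 20 mm out of the console face, square to it (so it leans 15 degrees to the front). Axes: y along the track, z square out of the console.
- long_tick (a point): Point on the console face on the line of the long tick: the slider's cap should come to this y in the mixer's frame. Axes as the mixer's.
- cup (a joint): How far the cup head is pressed down, in m: 0 at rest, 0.008 at its stop. A spring under it pushes back with 4 N at rest plus 1 N per mm (about 9 N at 5 mm, 12 N at the stop). The switch is properly made between 3 and 7 mm.
- cup_mouth (a point): Centre of the cup's mouth, at its rim, 153 mm above the bench at rest; sinks with the cup. The black rubber cup is a funnel: outside 55 mm across at the rim, 30 at the foot, 30 high; inside 47 mm across at the rim, narrowing to 22 at the floor, which lies 25 mm below the rim. z up.
- tube: The tall tube: screw-cap sample tube 115 mm tall, loose, 45 to 85 g, the only tall one in the rack. Clear round body 29 mm across with a conical foot ending in a flat 10 mm across; dark grey cap 34 mm across over the top 16 mm. Origin: centre of the foot; z towards the cap. Starts upright in one of the rack's three wells, its foot 6 mm above the bench.
- tube_top (a point): Centre of the top of the tall tube's cap, 115 mm from its foot, 121 mm above the bench at the start.
- rack: White tube rack 105 (x) x 200 (y) x 70.5 mm high, fixed on the bench. Origin: centre of its underside. Three square wells 33 mm wide in a row along its y at x = -20 mm, y = -60, 0 and 60; floor at 6 mm. A tube must rise 65 mm to be clear of it. The small holes behind are empty.
- short_a: Short tube, 80 mm tall, otherwise like the tall one, loose in another well of the rack (its top 86 mm above the bench). Leave it. Origin: foot.
- short_b: The other short tube, 80 mm tall, in the remaining well. Leave it. Origin: foot.
- beaker: Empty glass beaker 70 mm across, 90 mm high, standing beyond the mixer and rack. Leave it. Origin: centre of its underside.
- dishes: Stack of three closed culture dishes, 90 mm across, 45 mm high, between the robot and the mixer and rack. Leave it. Origin: centre of its underside.
- bottle: Amber reagent bottle 72 mm across, 170 mm high, on the robot's left. Leave it. Origin: centre of its underside.
- pen: Marker pen 130 mm long, lying on the left. Leave it. Origin: under its middle.
- pipette: Pipette 250 mm long, lying on the right. Leave it. Origin: under its handle's middle.
Mind the look-alikes: they are no part of the job. Leave any brown or turquoise look-alike of the tube alone.

How it is judged:
By the outcome, as a careful person would: the job done as asked, in the order asked, and still so for the second after the job is handed in, while the arm keeps its last pose, push and grip.
It also fails if it takes over 61 s, if anything falls off the work surface, if the arm or the gripper's body presses on something with over 40 N, if the wrist force passes 120 N, or if a joint passes its speed limit or range.

## Working session

There is one attempt and no reset: what is moved stays moved. The work goes in short steps, Python scripts to look and compute and a tool call to move; the robot and the scene stay as the last step left them, time stands still between calls to the robot, and variables do not carry over. Pictures are saved under pics/ and viewed, and the job is handed in when it is done.

Besides the shell and the picture viewer there is one more tool, called after "Emit:" in YAML: its name, and indented under it one key for each argument. jog_arm: Moves the arm, as the interface text tells. Its arguments: {"type":"object","properties":{"series":{"type":"array","items":{"type":"object","properties":{"x":{"type":"number"},"y":{"type":"number"},"z":{"type":"number"},"rx":{"type":"number"},"ry":{"type":"number"},"rz":{"type":"number"}}}},"claw":{"type":"number"}},"required":["series"]}

```bash
ls; mkdir -p pics; cat > h.py <<'E'
import numpy as np, cv2
from scipy.spatial.transform import Rotation as R
from bench import robot, cams, ticket
def save(s,n,crop=None,k=1):
    im=s['img'][:,:,::-1]
    if crop: l,t,r,b=crop; im=im[t:b,l:r]
    if k!=1: im=cv2.resize(im,None,fx=k,fy=k,interpolation=cv2.INTER_CUBIC)
    cv2.imwrite('pics/'+n+'.png',im)
def att(s):
    a=np.array(s['attitude'],float)
    if a.shape==(3,3): return a
    if a.size==3: return R.from_euler('xyz',a).as_matrix()
    return R.from_quat(a).as_matrix()
def ray(s,u,v,fish=False):
    K=np.array(s['mtx']); x=(u-K[0,2])/K[0,0]; y=(v-K[1,2])/K[1,1]
    if fish:
        r=np.hypot(x,y); d=np.array([np.sin(r)*x/max(r,1e-9),np.sin(r)*y/max(r,1e-9),np.cos(r)])
    else: d=np.array([x,y,1.])
    d=att(s)@d; return np.array(s['origin']),d/np.linalg.norm(d)
def atz(s,u,v,z,fish=False):
    o,d=ray(s,u,v,fish); return o+d*(z-o[2])/d[2]
def proj(s,p):
    q=att(s).T@(np.array(p)-np.array(s['origin'])); K=np.array(s['mtx']); return (K@(q/q[2]))[:2]
def tri(rays):
    A=np.zeros((3,3));b=np.zeros(3)
    for o,d in rays:
        M=np.eye(3)-np.outer(d,d);A+=M;b+=M@o
    p=np.linalg.solve(A,b); return p,[np.linalg.norm((np.eye(3)-np.outer(d,d))@(p-o)) for o,d in rays]
E
python3 - <<'E'
from h import *
print(robot.get_obs())
for n in ['scene','top','wrist']:
    s=cams.snapshot(n); save(s,n+'0'); print(n,s['mtx'],s['origin'],s['attitude'],s['shot'])
    for t in ['mixer','speed_top','cup_mouth','tube','rack','short_a','cup','speed','tube_top','dishes']:
        try: print(t,[(np.round(d['bbox']),round(d['p'],2)) for d in cams.look_for(t,s)])
        except Exception as e: print(t,e)
print(robot.get_obs()['time'])
E
```

```text
pics
{'time': 0.0, 'joint_positions': array([-1.37011319e+00,  8.79312812e-02,  1.37222039e+00, -1.67491693e-05,
        1.68360312e+00, -1.03108837e-01]), 'qvel': array([ 0.00018976, -0.00071752,  0.00061802,  0.00077169, -0.00050991,
       -0.00099186]), 'joint_torque': array([ 4.10608945e-04, -3.40175807e+01, -3.02426720e+01,  7.18041253e-02,
        3.31019587e-02, -1.59749648e-04]), 'tool_pos': array([ 0.16440402, -0.52428512,  0.20433433]), 'ee_rot': array([-3.14138667e+00,  2.15236606e-03, -1.26700600e+00]), 'wrist_force': array([-0.52947471,  0.51280289, -0.00152277]), 'wrist_torque': array([-0.03413282,  0.01143533,  0.0408531 ]), 'width': 0.09407206149165144}
scene [[433.26996957   0.         322.2311933 ]
 [  0.         433.26996957 197.59472438]
 [  0.           0.           1.        ]] [1.15591888 0.76346293 0.95893445] [-2.28566811  0.00456376  2.49832742] 1
mixer [(array([271., 159.,  69.,  61.]), 0.9), (array([354., 184.,  28.,  30.]), 0.23)]
speed_top [(array([283., 157.,  16.,  20.]), 0.5), (array([312., 169.,  11.,   3.]), 0.41)]
cup_mouth [(array([282., 160.,  1
[... 1423 characters left out ...]
  14.,  18.]), 0.7)]
speed [(array([304., 144.,  23.,  22.]), 0.74), (array([256., 214.,   7.,   9.]), 0.72)]
tube_top [(array([287., 178.,   9.,  13.]), 0.65), (array([313., 185.,  10.,  12.]), 0.6), (array([284., 215.,  13.,  10.]), 0.59), (array([276., 240.,   9.,  10.]), 0.59)]
dishes [(array([319., 243.,  24.,  27.]), 0.83), (array([340., 177.,  56.,  66.]), 0.28)]
wrist [[309.70691629   0.         323.56556325]
 [  0.         309.70691629 198.56943455]
 [  0.           0.           1.        ]] [ 0.23989667 -0.50132353  0.38420354] [ 2.86795288e+00 -8.58901032e-04 -1.26751728e+00] 3
mixer []
speed_top []
cup_mouth []
tube []
rack []
short_a []
cup []
speed []
tube_top []
dishes []
1.65
```

```bash
python3 - <<'E'
import cv2
a=cv2.imread('pics/scene0.png');cv2.imwrite('pics/scene0c.png',cv2.resize(a[120:320,220:450],None,fx=3.4,fy=3,interpolation=2)[:600,:800])
a=cv2.imread('pics/top0.png');cv2.imwrite('pics/top0c.png',cv2.resize(a[130:290,230:420],None,fx=3.7,fy=3.7,interpolation=2))
E
```

```text
(no output)
```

View pics/scene0c.png

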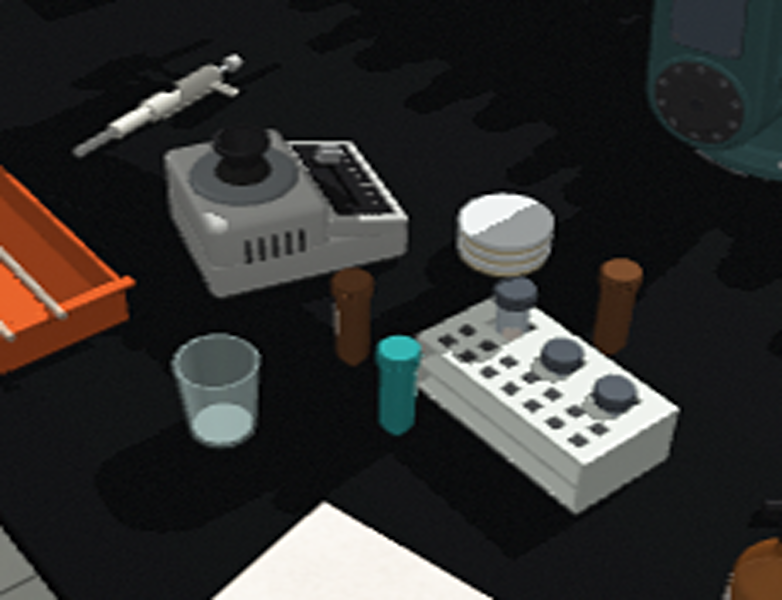

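View pics/top0c.png

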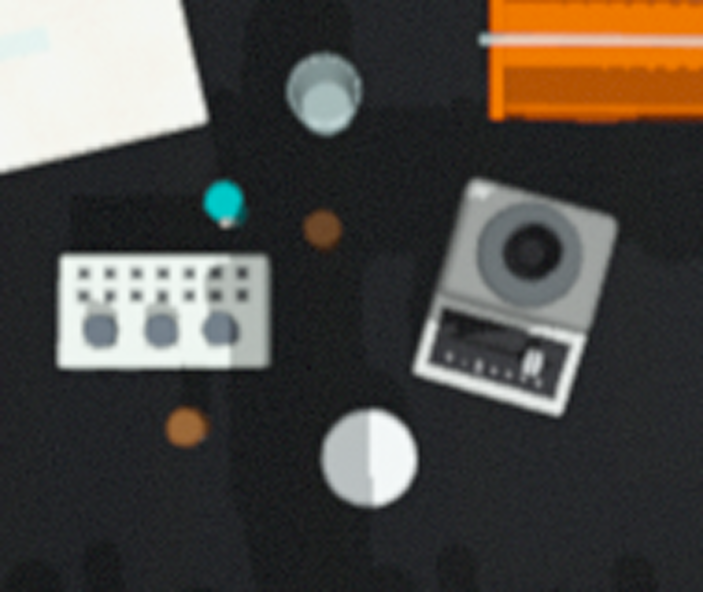

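View pics/wrist0.png

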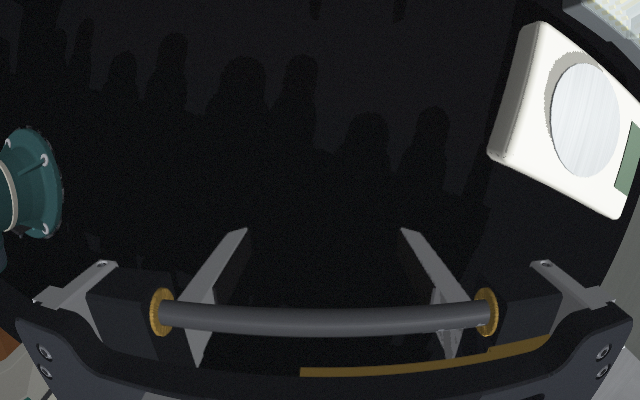

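```bash
python3 - <<'E'
import numpy as np
from scipy.spatial.transform import Rotation as R
def cam(K,o,a): 
    s=dict(mtx=np.array([[K[0],0,K[1]],[0,K[0],K[2]],[0,0,1]]),origin=o,attitude=a);return s
import sys
from h import *
T=cam((408.37,325.474,195.213),[0.46012556,-0.01002696,1.55100916],[-3.04633576,0.00815351,-1.55898601])
S=cam((433.27,322.231,197.595),[1.15591888,0.76346293,0.95893445],[-2.28566811,0.00456376,2.49832742])
t=lambda x,y:(230+x/3.7,130+y/3.7)
c=lambda x,y:(220+x/3.4,120+y/3)
print('tube top', atz(T,*t(220,328),.121), atz(S,*c(515,287),.121))
print(tri([ray(T,*t(220,328)),ray(S,*c(515,287))]))
print('shorts',atz(T,*t(162,330),.086),atz(T,*t(101,330),.086))
print('cup',atz(T,*t(533,252),.153), atz(S,*c(242,143),.153),tri([ray(T,*t(533,252)),ray(S,*c(242,143))]))
print('slider',atz(T,*t(533,363),.092),atz(S,*c(328,153),.092),tri([ray(T,*t(533,363)),ray(S,*c(328,153))]))
print('console front corners',atz(T,*t(414,375),.062),atz(T,*t(562,415),.062))
print('rear corners',atz(T,*t(472,180),.105),atz(T,*t(617,222),.105))
print('rack corners',[atz(T,*t(*q),.0705) for q in [(58,255),(269,255),(269,368),(58,368)]])
print('browns',atz(T,*t(186,428),.115),atz(T,*t(322,230),.115),'dishes',atz(T,*t(370,457),.045))
E
```

```text
tube top [0.51280411 0.12836099 0.121     ] [0.51608526 0.13447765 0.121     ]
(array([0.51235965, 0.12954568, 0.11522243]), [np.float64(0.0009066743472290065), np.float64(0.0009066743472291068)])
shorts [0.51150911 0.18798413 0.086     ] [0.51082731 0.24720811 0.086     ]
cup [ 0.58541563 -0.16396046  0.153     ] [ 0.59382981 -0.152196    0.153     ] (array([ 0.58622297, -0.16503936,  0.14185573]), [np.float64(0.00023979024341813746), np.float64(0.00023979024341817037)])
slider [ 0.48371395 -0.17073141  0.092     ] [ 0.49516884 -0.15611526  0.092     ] (array([ 0.48380523, -0.17226726,  0.07690659]), [np.float64(0.00019773968461978342), np.float64(0.00019773968461988436)])
console front corners [ 0.4710948  -0.05737605  0.062     ] [ 0.4338226  -0.20239904  0.062     ]
rear corners [ 0.65878359 -0.11043383  0.105     ] [ 0.61956113 -0.24989072  0.105     ]
rack corners [array([0.58465865, 0.29438854, 0.0705    ]), array([0.58696806, 0.08645218, 0.0705    ]), array([0.47617981, 0.08455569, 0.0705    ]), array([0.47376088, 0.29101354, 0.0705    ])]
browns [0.41831302 0.15916873 0.115     ] [0.60769303 0.03329454 0.115     ] dishes [ 0.39003109 -0.01511683  0.045     ]
```

```bash
cat >> h.py <<'E'
import json
def plan(p,rpy,n,lin=None):
    o=robot.get_obs(); p0=np.array(o['tool_pos']); R0=R.from_euler('xyz',o['ee_rot'])
    R1=R.from_euler('xyz',rpy,degrees=True); rv=(R0.inv()*R1).as_rotvec()
    d=(np.array(p)-p0)/n; rows=[]
    for k in range(n):
        Rk=R0*R.from_rotvec(rv*k/n); s=Rk.inv().apply(d); t=np.degrees(rv/n)
        rows.append({a:round(float(b),4) for a,b in zip('xyz',s)}|{a:round(float(b),2) for a,b in zip(('rx','ry','rz'),t)})
    print('step mm',np.linalg.norm(d)*1e3,'deg',np.degrees(np.linalg.norm(rv))/n)
    for r in rows: print(json.dumps(r))
def st():
    o=robot.get_obs(); print(round(o['time'],2),np.round(o['tool_pos'],4),np.round(np.degrees(o['ee_rot']),2),'F',np.round(o['wrist_force'],2),'w',round(o['width'],4))
E
python3 - <<'E'
from h import *
plan([.44,-.15,.30],[180,0,75.6],22)
E
```

```text
step mm 21.575443573025026 deg 6.736020731139615
{"x": -0.0125, "y": -0.017, "z": -0.0043, "rx": 0.0, "ry": 0.0, "rz": -6.74}
{"x": -0.0104, "y": -0.0184, "z": -0.0043, "rx": 0.0, "ry": 0.0, "rz": -6.74}
{"x": -0.0082, "y": -0.0195, "z": -0.0043, "rx": 0.0, "ry": 0.0, "rz": -6.74}
{"x": -0.0059, "y": -0.0203, "z": -0.0043, "rx": 0.0, "ry": 0.0, "rz": -6.74}
{"x": -0.0034, "y": -0.0209, "z": -0.0043, "rx": 0.0, "ry": 0.0, "rz": -6.74}
{"x": -0.001, "y": -0.0211, "z": -0.0043, "rx": 0.0, "ry": 0.0, "rz": -6.74}
{"x": 0.0015, "y": -0.0211, "z": -0.0043, "rx": 0.0, "ry": 0.0, "rz": -6.74}
{"x": 0.004, "y": -0.0208, "z": -0.0043, "rx": 0.0, "ry": 0.0, "rz": -6.74}
{"x": 0.0064, "y": -0.0202, "z": -0.0043, "rx": 0.0, "ry": 0.0, "rz": -6.74}
{"x": 0.0087, "y": -0.0193, "z": -0.0043, "rx": 0.0, "ry": 0.0, "rz": -6.74}
{"x": 0.0109, "y": -0.0181, "z": -0.0043, "rx": 0.0, "ry": 0.0, "rz": -6.74}
{"x": 0.013, "y": -0.0167, "z": -0.0043, "rx": 0.0, "ry": 0.0, "rz": -6.74}
{"x": 0.0148, "y": -0.0151, "z": -0.0043, "rx": 0.0, "ry": 0.0, "rz": -6.74}
{"x": 0.0165, "y": -0.0132, "z": -0.0043, "rx": 0.0, "ry": 0.0, "rz": -6.74}
{"x": 0.0179, "y": -0.0112, "z": -0.0043, "rx": 0.0, "ry": 0.0, "rz": -6.74}
{"x": 0.0191, "y": -0.009, "z": -0.0043, "rx": 0.0, "ry": 0.0, "rz": -6.74}
{"x": 0.0201, "y": -0.0067, "z": -0.0043, "rx": 0.0, "ry": 0.0, "rz": -6.74}
{"x": 0.0207, "y": -0.0043, "z": -0.0043, "rx": 0.0, "ry": 0.0, "rz": -6.74}
{"x": 0.0211, "y": -0.0019, "z": -0.0043, "rx": 0.0, "ry": 0.0, "rz": -6.74}
{"x": 0.0211, "y": 0.0006, "z": -0.0043, "rx": 0.0, "ry": 0.0, "rz": -6.74}
{"x": 0.0209, "y": 0.0031, "z": -0.0043, "rx": 0.0, "ry": 0.0, "rz": -6.74}
{"x": 0.0204, "y": 0.0055, "z": -0.0043, "rx": 0.0, "ry": 0.0, "rz": -6.74}
```

Emit:
jog_arm:
  series:
    - {"x": -0.012,"y": -0.017,"z": -0.006,"rz": -7}
    - {"x": -0.01,"y": -0.018,"z": -0.006,"rz": -7}
    - {"x": -0.008,"y": -0.02,"z": -0.006,"rz": -7}
    - {"x": -0.006,"y": -0.02,"z": -0.006,"rz": -7}
    - {"x": -0.003,"y": -0.021,"z": -0.006,"rz": -7}
    - {"x": -0.001,"y": -0.021,"z": -0.006,"rz": -7}
    - {"x": 0.002,"y": -0.021,"z": -0.006,"rz": -7}
    - {"x": 0.004,"y": -0.021,"z": -0.006,"rz": -7}
    - {"x": 0.006,"y": -0.02,"z": -0.006,"rz": -7}
    - {"x": 0.009,"y": -0.019,"z": -0.006,"rz": -7}
    - {"x": 0.011,"y": -0.018,"z": -0.006,"rz": -7}
    - {"x": 0.013,"y": -0.017,"z": -0.006,"rz": -7}
  claw: 1

```text
invalid input
```

```bash
python3 - <<'E'
from h import *
st();plan([.44,-.15,.30],[180,0,75.6],11)
E
```

```text
1.65 [ 0.1645 -0.5248  0.2055] [180.    -0.   -72.59] F [0.2  0.21 0.12] w 0.0941
step mm 43.15088714605005 deg 13.47204146227923
{"x": -0.025, "y": -0.0341, "z": -0.0086, "rx": 0.0, "ry": 0.0, "rz": -13.47}
{"x": -0.0164, "y": -0.039, "z": -0.0086, "rx": 0.0, "ry": 0.0, "rz": -13.47}
{"x": -0.0069, "y": -0.0417, "z": -0.0086, "rx": 0.0, "ry": 0.0, "rz": -13.47}
{"x": 0.0031, "y": -0.0422, "z": -0.0086, "rx": 0.0, "ry": 0.0, "rz": -13.47}
{"x": 0.0128, "y": -0.0403, "z": -0.0086, "rx": 0.0, "ry": 0.0, "rz": -13.47}
{"x": 0.0218, "y": -0.0362, "z": -0.0086, "rx": 0.0, "ry": 0.0, "rz": -13.47}
{"x": 0.0297, "y": -0.0301, "z": -0.0086, "rx": 0.0, "ry": 0.0, "rz": -13.47}
{"x": 0.0359, "y": -0.0224, "z": -0.0086, "rx": 0.0, "ry": 0.0, "rz": -13.47}
{"x": 0.0401, "y": -0.0134, "z": -0.0086, "rx": 0.0, "ry": 0.0, "rz": -13.47}
{"x": 0.0421, "y": -0.0037, "z": -0.0086, "rx": 0.0, "ry": 0.0, "rz": -13.47}
{"x": 0.0418, "y": 0.0062, "z": -0.0086, "rx": 0.0, "ry": 0.0, "rz": -13.47}
```

Emit:
jog_arm:
  series:
    - {"x": -0.012,"y": -0.017,"z": -0.006,"rx": 0,"ry": 0,"rz": -7}
    - {"x": -0.01,"y": -0.018,"z": -0.006,"rx": 0,"ry": 0,"rz": -7}
    - {"x": -0.008,"y": -0.02,"z": -0.006,"rx": 0,"ry": 0,"rz": -7}
    - {"x": -0.006,"y": -0.02,"z": -0.006,"rx": 0,"ry": 0,"rz": -7}
    - {"x": -0.003,"y": -0.021,"z": -0.006,"rx": 0,"ry": 0,"rz": -7}
    - {"x": -0.001,"y": -0.021,"z": -0.006,"rx": 0,"ry": 0,"rz": -7}
    - {"x": 0.002,"y": -0.021,"z": -0.006,"rx": 0,"ry": 0,"rz": -7}
    - {"x": 0.004,"y": -0.021,"z": -0.006,"rx": 0,"ry": 0,"rz": -7}
    - {"x": 0.006,"y": -0.02,"z": -0.006,"rx": 0,"ry": 0,"rz": -7}
    - {"x": 0.009,"y": -0.019,"z": -0.006,"rx": 0,"ry": 0,"rz": -7}
    - {"x": 0.011,"y": -0.018,"z": -0.006,"rx": 0,"ry": 0,"rz": -7}
    - {"x": 0.013,"y": -0.017,"z": -0.006,"rx": 0,"ry": 0,"rz": -7}

```text
time: 2.65
tool_pos: [0.3094, -0.3087, 0.2782]
ee_rot: [-3.138, 0.0, 0.232]
wrist_force: [1.0, -0.3, 0.3]
width: 0.0943
```

```bash
python3 - <<'E'
from h import *
st();plan([.44,-.15,.30],[180,0,75.6],11)
E
```

```text
2.65 [ 0.3094 -0.3087  0.2782] [-1.798e+02  2.000e-02  1.329e+01] F [ 0.96 -0.32  0.29] w 0.0943
step mm 18.785584954328368 deg 5.664125159161466
{"x": 0.0149, "y": -0.0113, "z": -0.002, "rx": -0.02, "ry": -0.01, "rz": -5.66}
{"x": 0.0159, "y": -0.0098, "z": -0.002, "rx": -0.02, "ry": -0.01, "rz": -5.66}
{"x": 0.0168, "y": -0.0082, "z": -0.002, "rx": -0.02, "ry": -0.01, "rz": -5.66}
{"x": 0.0175, "y": -0.0065, "z": -0.002, "rx": -0.02, "ry": -0.01, "rz": -5.66}
{"x": 0.0181, "y": -0.0047, "z": -0.002, "rx": -0.02, "ry": -0.01, "rz": -5.66}
{"x": 0.0185, "y": -0.0029, "z": -0.002, "rx": -0.02, "ry": -0.01, "rz": -5.66}
{"x": 0.0187, "y": -0.0011, "z": -0.002, "rx": -0.02, "ry": -0.01, "rz": -5.66}
{"x": 0.0187, "y": 0.0008, "z": -0.002, "rx": -0.02, "ry": -0.01, "rz": -5.66}
{"x": 0.0185, "y": 0.0026, "z": -0.002, "rx": -0.02, "ry": -0.01, "rz": -5.66}
{"x": 0.0181, "y": 0.0044, "z": -0.002, "rx": -0.02, "ry": -0.01, "rz": -5.66}
{"x": 0.0176, "y": 0.0062, "z": -0.002, "rx": -0.02, "ry": -0.01, "rz": -5.66}
```

Tracking is good. All fields are required.

Emit:
jog_arm:
  series:
    - {"x": 0.015,"y": -0.011,"z": -0.002,"rx": 0,"ry": 0,"rz": -5.7}
    - {"x": 0.016,"y": -0.01,"z": -0.002,"rx": 0,"ry": 0,"rz": -5.7}
    - {"x": 0.017,"y": -0.008,"z": -0.002,"rx": 0,"ry": 0,"rz": -5.7}
    - {"x": 0.0175,"y": -0.0065,"z": -0.002,"rx": 0,"ry": 0,"rz": -5.7}
    - {"x": 0.018,"y": -0.005,"z": -0.002,"rx": 0,"ry": 0,"rz": -5.7}
    - {"x": 0.0185,"y": -0.003,"z": -0.002,"rx": 0,"ry": 0,"rz": -5.7}
    - {"x": 0.0185,"y": -0.001,"z": -0.002,"rx": 0,"ry": 0,"rz": -5.7}
    - {"x": 0.0185,"y": 0.001,"z": -0.002,"rx": 0,"ry": 0,"rz": -5.7}
    - {"x": 0.0185,"y": 0.003,"z": -0.002,"rx": 0,"ry": 0,"rz": -5.7}
    - {"x": 0.018,"y": 0.0045,"z": -0.002,"rx": 0,"ry": 0,"rz": -5.7}
    - {"x": 0.0175,"y": 0.006,"z": -0.002,"rx": 0,"ry": 0,"rz": -5.7}
    - {"x": 0,"y": 0,"z": 0,"rx": 0,"ry": 0,"rz": 0}

```text
time: 3.65
tool_pos: [0.4424, -0.135, 0.3058]
ee_rot: [3.135, 0.0, 1.391]
wrist_force: [-0.5, -0.5, -0.3]
width: 0.094
```

```bash
python3 - <<'E'
from h import *
s=cams.snapshot('wrist'); save(s,'w1'); st(); print(s['origin'],s['attitude'])
np.savez('w1.npz',**{k:s[k] for k in('mtx','origin','attitude')})
for t in ['speed_top','cup_mouth']:
    print(t,[(np.round(d['bbox'],1),round(d['p'],2)) for d in cams.look_for(t,s)])
E
```

```text
3.7 [ 0.4416 -0.136   0.3057] [1.7964e+02 7.0000e-02 7.9460e+01] F [-0.51 -0.18 -1.42] w 0.0939
[ 0.36435467 -0.12066191  0.48396406] [2.86190042e+00 1.13173546e-03 1.39057203e+00]
speed_top [(array([299.8, 203.5,  10.6,  15.1]), 0.44)]
cup_mouth [(array([268.7, 170.7, 111.8, 138.1]), 0.71), (array([301.8, 279.4,  43.5,  30. ]), 0.61)]
```

View pics/w1.png

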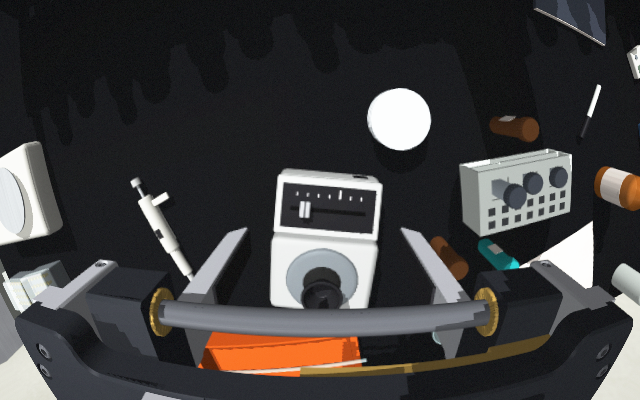

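```bash
python3 - <<'E'
import cv2
a=cv2.imread('pics/w1.png');cv2.imwrite('pics/w1c.png',cv2.resize(a[160:320,260:400],None,fx=5,fy=3.7,interpolation=2)[:600])
E
```

```text
(no output)
```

View pics/w1c.png

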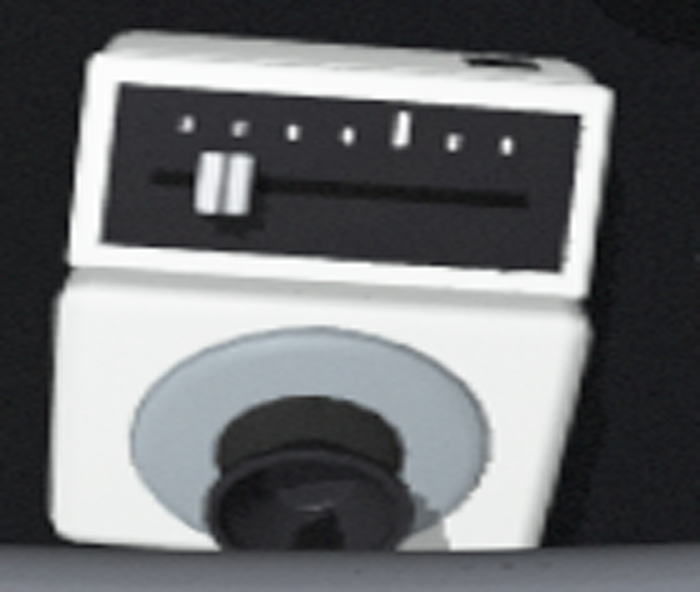

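```bash
python3 - <<'E'
from h import *
s=dict(np.load('w1.npz'))
c=lambda x,y:(260+x/5,160+y/3.7)
a=atz(s,*c(224,183),.093,True);print('cap',a)
ts=[atz(s,*c(x,y),.0695,True) for x,y in [(186,124),(239,129),(293,132),(348,136),(401,130),(454,142),(507,146)]]
print(np.array(ts)); d=ts[6]-ts[0];print(np.linalg.norm(d),'yaw',np.degrees(np.arctan2(-d[0],d[1])))
ya=d/np.linalg.norm(d); print('slide needed',(ts[4]-a)@ya, (ts[0]-a)@ya)
for n,x,y,z in [('FL',612,90,.062),('FR',92,55,.062),('rim L',205,490,.153),('rim R',415,490,.153)]: print(n,atz(s,*c(x,y),z,True))
# scene-top tri with top cam
T=dict(mtx=np.array([[408.37,0,325.474],[0,408.37,195.213],[0,0,1]]),origin=[0.46012556,-0.01002696,1.55100916],attitude=[-3.04633576,0.00815351,-1.55898601])
print(tri([ray(T,230+533/3.7,130+363/3.7),ray(s,*c(224,183),True)]))
E
```

```text
cap [ 0.48510227 -0.16846396  0.093     ]
[[ 0.46763987 -0.17719439  0.0695    ]
 [ 0.47220062 -0.16304615  0.0695    ]
 [ 0.47603783 -0.14849728  0.0695    ]
 [ 0.4803071  -0.13373833  0.0695    ]
 [ 0.48063681 -0.11883586  0.0695    ]
 [ 0.48791318 -0.10501816  0.0695    ]
 [ 0.49214066 -0.09057027  0.0695    ]]
0.09002237330148445 yaw -15.793039160340257
slide needed 0.046539358712695655 -0.013153492190007554
FL [ 0.47776066 -0.05709282  0.062     ]
FR [ 0.43822995 -0.19886643  0.062     ]
rim L [ 0.57405931 -0.18822231  0.153     ]
rim R [ 0.58346254 -0.13603074  0.153     ]
(array([ 0.48366638, -0.16900619,  0.09762233]), [np.float64(0.0011002223375378586), np.float64(0.0011002223375379465)])
```

```bash
python3 - <<'E'
from h import *
plan([.4746,-.1658,.133],[165,0,74.3],9)
E
```

```text
step mm 19.777210364730013 deg 1.7204742490903824
{"x": -0.0024, "y": 0.0042, "z": 0.0192, "rx": -1.63, "ry": -0.06, "rz": 0.55}
{"x": -0.0023, "y": 0.0036, "z": 0.0193, "rx": -1.63, "ry": -0.06, "rz": 0.55}
{"x": -0.0023, "y": 0.0031, "z": 0.0194, "rx": -1.63, "ry": -0.06, "rz": 0.55}
{"x": -0.0022, "y": 0.0026, "z": 0.0195, "rx": -1.63, "ry": -0.06, "rz": 0.55}
{"x": -0.0022, "y": 0.0021, "z": 0.0196, "rx": -1.63, "ry": -0.06, "rz": 0.55}
{"x": -0.0021, "y": 0.0015, "z": 0.0196, "rx": -1.63, "ry": -0.06, "rz": 0.55}
{"x": -0.0021, "y": 0.001, "z": 0.0196, "rx": -1.63, "ry": -0.06, "rz": 0.55}
{"x": -0.0021, "y": 0.0004, "z": 0.0197, "rx": -1.63, "ry": -0.06, "rz": 0.55}
{"x": -0.002, "y": -0.0001, "z": 0.0197, "rx": -1.63, "ry": -0.06, "rz": 0.55}
```

Emit:
jog_arm:
  series:
    - {"x": -0.0024,"y": 0.0042,"z": 0.019,"rx": -1.63,"ry": 0,"rz": 0.55}
    - {"x": -0.0023,"y": 0.0036,"z": 0.019,"rx": -1.63,"ry": 0,"rz": 0.55}
    - {"x": -0.0023,"y": 0.003,"z": 0.019,"rx": -1.63,"ry": 0,"rz": 0.55}
    - {"x": -0.0022,"y": 0.0026,"z": 0.0195,"rx": -1.63,"ry": 0,"rz": 0.55}
    - {"x": -0.0022,"y": 0.002,"z": 0.0195,"rx": -1.63,"ry": 0,"rz": 0.55}
    - {"x": -0.002,"y": 0.0015,"z": 0.0195,"rx": -1.63,"ry": 0,"rz": 0.55}
    - {"x": -0.002,"y": 0.001,"z": 0.0195,"rx": -1.63,"ry": 0,"rz": 0.55}
    - {"x": -0.002,"y": 0.0005,"z": 0.0195,"rx": -1.63,"ry": 0,"rz": 0.55}
    - {"x": -0.002,"y": 0,"z": 0.0195,"rx": -1.63,"ry": 0,"rz": 0.55}
    - {"x": 0,"y": 0,"z": 0,"rx": 0,"ry": 0,"rz": 0}
  claw: 0.5

```text
time: 4.63
tool_pos: [0.4702, -0.1779, 0.1282]
ee_rot: [2.866, -0.007, 1.261]
wrist_force: [-0.5, -0.2, -0.1]
width: 0.0471
```

```bash
python3 - <<'E'
from h import *
s=cams.snapshot('wrist'); save(s,'w2',(160,100,480,340),2.5); st(); print(s['origin'],s['attitude'])
np.savez('w2.npz',**{k:s[k] for k in('mtx','origin','attitude')})
E
```

```text
4.68 [ 0.4712 -0.1783  0.1306] [164.06  -0.35  72.29] F [-0.45  0.29 -1.15] w 0.0472
[ 0.35186372 -0.14094418  0.27875428] [ 2.59303488 -0.00581182  1.26073488]
```

View pics/w2.png

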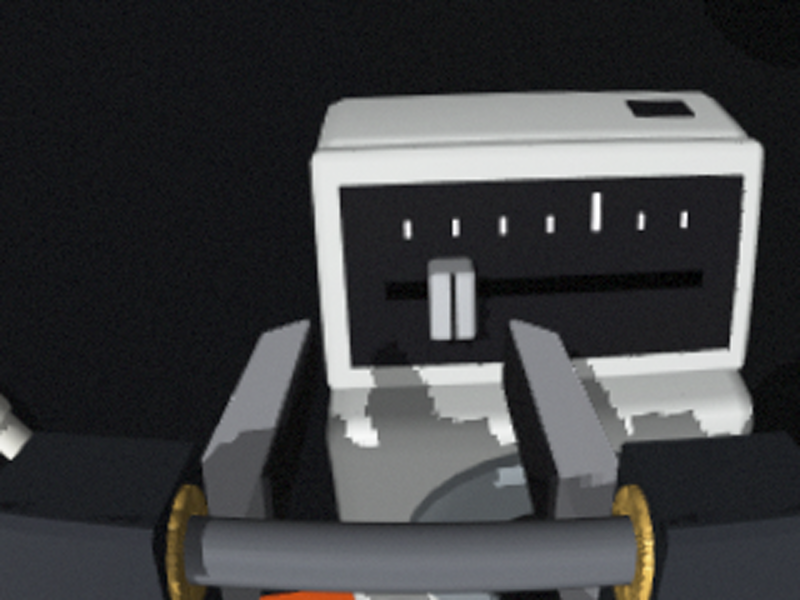

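```bash
python3 - <<'E'
from h import *
s=dict(np.load('w2.npz')); w1=dict(np.load('w1.npz'))
c=lambda x,y:(160+x/2.5,100+y/2.5)
for z in(.093,.095): print('cap',atz(s,*c(452,305),z,True))
p,e=tri([ray(s,*c(452,305),True),ray(w1,304.8,209.5,True)]);print('tri',p,e)
a=atz(s,*c(452,305),.093,True)
ts=[atz(s,*c(x,y),.0695,True) for x,y in [(407,230),(456,227),(503,225),(550,224),(597,212),(641,221),(684,219)]]
d=ts[6]-ts[0];print(np.linalg.norm(d),'yaw',np.degrees(np.arctan2(-d[0],d[1])),ts[4])
ya=d/np.linalg.norm(d);print('slide',(ts[4]-a)@ya)
tz=np.array([.249,-.070,-.966])
plan(a+.014*tz,[165,0,74.4],6)
E
```

```text
cap [ 0.4835724  -0.16862488  0.093     ]
cap [ 0.4821543  -0.16832685  0.095     ]
tri [ 0.486375   -0.16908617  0.08904643] [np.float64(0.00012688977550484167), np.float64(0.00012688977550484492)]
0.08993240833587647 yaw -15.160006064699168 [ 0.48019746 -0.11854412  0.0695    ]
slide 0.047455324571862204
step mm 9.041687231038763 deg 0.3895335699923385
{"x": 0.0021, "y": -0.0004, "z": 0.0088, "rx": 0.16, "ry": 0.04, "rz": -0.35}
{"x": 0.0021, "y": -0.0003, "z": 0.0088, "rx": 0.16, "ry": 0.04, "rz": -0.35}
{"x": 0.0021, "y": -0.0003, "z": 0.0088, "rx": 0.16, "ry": 0.04, "rz": -0.35}
{"x": 0.0021, "y": -0.0002, "z": 0.0088, "rx": 0.16, "ry": 0.04, "rz": -0.35}
{"x": 0.0021, "y": -0.0002, "z": 0.0088, "rx": 0.16, "ry": 0.04, "rz": -0.35}
{"x": 0.0021, "y": -0.0002, "z": 0.0088, "rx": 0.16, "ry": 0.04, "rz": -0.35}
```

Emit:
jog_arm:
  series:
    - {"x": 0.006,"y": 0,"z": 0.004,"rx": 0.3,"ry": 0,"rz": -1}
    - {"x": 0.005,"y": 0,"z": 0.008,"rx": 0.3,"ry": 0,"rz": -1}
    - {"x": 0.0015,"y": -0.0005,"z": 0.01,"rx": 0.3,"ry": 0,"rz": 0}
    - {"x": 0,"y": -0.0005,"z": 0.01,"rx": 0,"ry": 0,"rz": 0}
    - {"x": 0,"y": -0.0005,"z": 0.01,"rx": 0,"ry": 0,"rz": 0}
    - {"x": 0,"y": 0,"z": 0.009,"rx": 0,"ry": 0,"rz": 0}
    - {"x": 0,"y": 0,"z": 0,"rx": 0,"ry": 0,"rz": 0}

```text
time: 5.27
tool_pos: [0.4918, -0.1719, 0.0839]
ee_rot: [2.871, 0.007, 1.297]
wrist_force: [-0.8, -0.5, -0.8]
width: 0.0471
```

```bash
python3 - <<'E'
from h import *
s=cams.snapshot('wrist'); save(s,'w3',(160,100,480,340),2.5); st()
plan([.4871,-.1696,.0795],[165,0,74.4],2)
E
```

```text
5.32 [ 0.492  -0.172   0.0846] [164.46   0.4   74.29] F [0.18 0.29 0.38] w 0.0471
step mm 3.7362107020262676 deg 0.34023590571484735
{"x": 0.0005, "y": -0.0033, "z": 0.0018, "rx": 0.27, "ry": 0.21, "rz": 0.0}
{"x": 0.0005, "y": -0.0032, "z": 0.0018, "rx": 0.27, "ry": 0.21, "rz": 0.0}
```

View pics/w3.png

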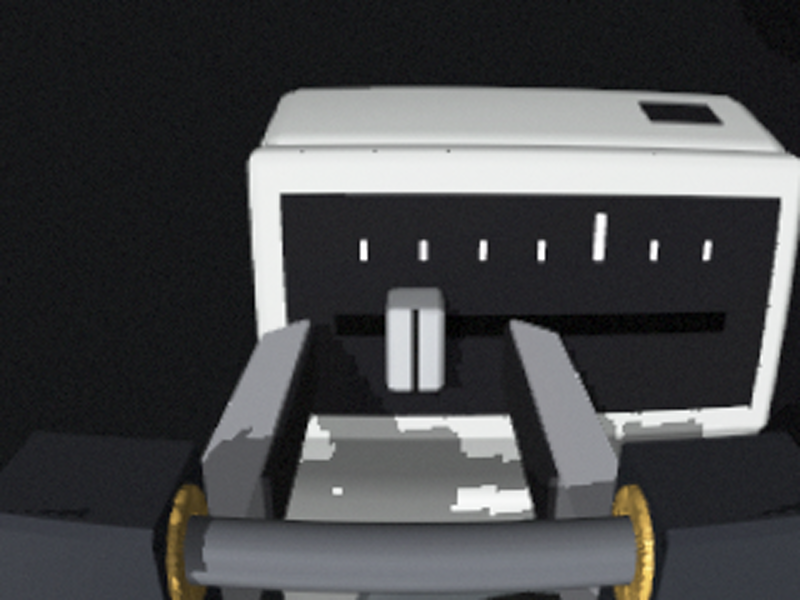

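Emit:
jog_arm:
  series:
    - {"x": 0.0005,"y": -0.003,"z": 0.002,"rx": 0.3,"ry": 0,"rz": 0}
    - {"x": 0.0005,"y": -0.003,"z": 0.002,"rx": 0.2,"ry": 0,"rz": 0}
    - {"x": 0,"y": 0,"z": 0,"rx": 0,"ry": 0,"rz": 0}

```text
time: 5.57
tool_pos: [0.4876, -0.1698, 0.0788]
ee_rot: [2.88, 0.007, 1.297]
wrist_force: [-0.2, 0.0, 0.5]
width: 0.0469
```

Emit:
jog_arm:
  series:
    - {"x": 0,"y": 0,"z": 0,"rx": 0,"ry": 0,"rz": 0}
    - {"x": 0,"y": 0,"z": 0,"rx": 0,"ry": 0,"rz": 0}
    - {"x": 0,"y": 0,"z": 0,"rx": 0,"ry": 0,"rz": 0}
    - {"x": 0,"y": 0,"z": 0,"rx": 0,"ry": 0,"rz": 0}
    - {"x": 0,"y": 0,"z": 0,"rx": 0,"ry": 0,"rz": 0}
  claw: 0

```text
time: 5.98
tool_pos: [0.488, -0.1702, 0.0804]
ee_rot: [2.877, 0.008, 1.296]
wrist_force: [-0.2, -0.4, 0.3]
width: 0.0169
```

```bash
python3 - <<'E'
from h import *
s=cams.snapshot('wrist'); save(s,'w4',(160,100,480,340),2.5); st()
E
```

```text
6.03 [ 0.4881 -0.1701  0.0805] [164.83   0.42  74.27] F [0.61 0.41 0.99] w 0.0137
```

View pics/w4.png

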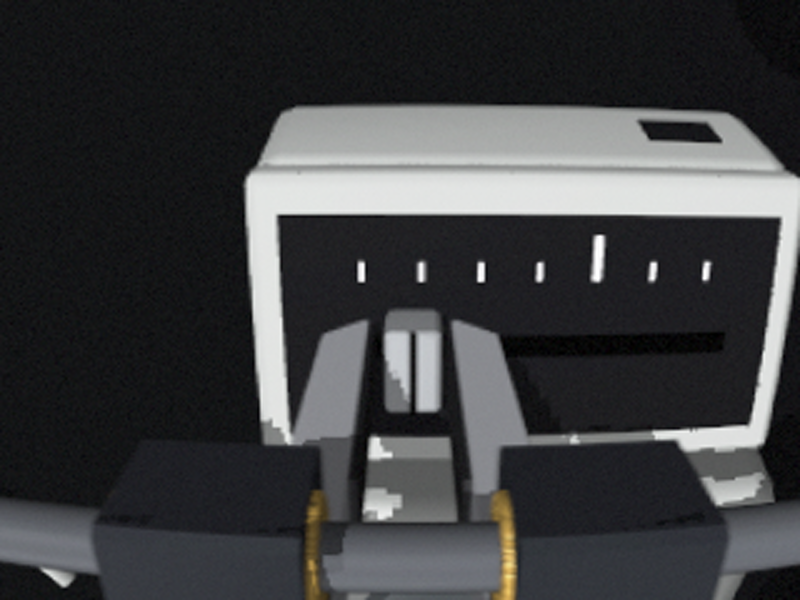

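Emit:
jog_arm:
  series:
    - {"x": 0,"y": 0,"z": 0,"rx": 0,"ry": 0,"rz": 0}
    - {"x": 0.006,"y": 0,"z": 0,"rx": 0,"ry": 0,"rz": 0}
    - {"x": 0.006,"y": 0,"z": 0,"rx": 0,"ry": 0,"rz": 0}
    - {"x": 0.006,"y": 0,"z": 0,"rx": 0,"ry": 0,"rz": 0}
    - {"x": 0.006,"y": 0,"z": 0,"rx": 0,"ry": 0,"rz": 0}
    - {"x": 0.006,"y": 0,"z": 0,"rx": 0,"ry": 0,"rz": 0}
    - {"x": 0.006,"y": 0,"z": 0,"rx": 0,"ry": 0,"rz": 0}
    - {"x": 0.006,"y": 0,"z": 0,"rx": 0,"ry": 0,"rz": 0}
    - {"x": 0,"y": 0,"z": 0,"rx": 0,"ry": 0,"rz": 0}

```text
time: 6.78
tool_pos: [0.5001, -0.1267, 0.0805]
ee_rot: [2.877, 0.011, 1.296]
wrist_force: [-0.3, -1.6, 0.1]
width: 0.0137
```

```bash
python3 - <<'E'
from h import *
s=cams.snapshot('wrist'); save(s,'w5',(160,100,480,340),2.5); st()
p=robot.get_obs()['tool_pos'];print(p[0]*.2656+p[1]*.964)
plan([.4803+.0072,-.1187-.0005,p[2]],[165,0,74.4],1)
E
```

```text
6.83 [ 0.5001 -0.1267  0.0805] [164.84   0.58  74.27] F [-0.47  1.7   0.44] w 0.0135
0.010728561127340469
step mm 14.654722721541953 deg 0.6205702724618781
{"x": 0.0038, "y": -0.0137, "z": -0.0037, "rx": 0.16, "ry": 0.6, "rz": 0.02}
```

View pics/w5.png

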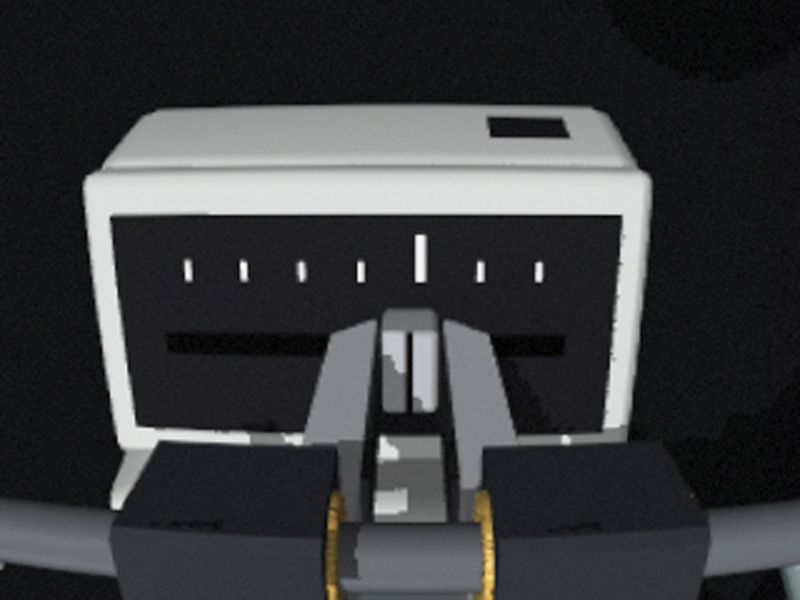

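Emit:
jog_arm:
  series:
    - {"x": 0.0026,"y": 0,"z": 0,"rx": 0,"ry": 0,"rz": 0}
    - {"x": 0,"y": 0,"z": 0,"rx": 0,"ry": 0,"rz": 0}

```text
time: 7.0
tool_pos: [0.501, -0.1235, 0.0805]
ee_rot: [2.877, 0.01, 1.297]
wrist_force: [-1.1, -0.5, 0.6]
width: 0.0136
```

Emit:
jog_arm:
  series:
    - {"x": 0,"y": 0,"z": 0,"rx": 0,"ry": 0,"rz": 0}
    - {"x": 0,"y": 0,"z": 0,"rx": 0,"ry": 0,"rz": 0}
    - {"x": 0,"y": 0,"z": 0,"rx": 0,"ry": 0,"rz": 0}
    - {"x": 0,"y": 0,"z": -0.01,"rx": 0,"ry": 0,"rz": 0}
    - {"x": 0,"y": 0,"z": -0.02,"rx": 0,"ry": 0,"rz": 0}
    - {"x": 0,"y": 0,"z": -0.03,"rx": 0,"ry": 0,"rz": 0}
    - {"x": 0,"y": 0,"z": -0.03,"rx": 0,"ry": 0,"rz": 0}
    - {"x": 0,"y": 0,"z": -0.03,"rx": 0,"ry": 0,"rz": 0}
  claw: 0.6

```text
time: 7.67
tool_pos: [0.4654, -0.1119, 0.1923]
ee_rot: [2.896, 0.006, 1.295]
wrist_force: [1.2, -1.0, 0.8]
width: 0.0561
```

```bash
python3 - <<'E'
from h import *
s=cams.snapshot('wrist'); save(s,'w6',(160,100,480,340),2.5); st()
np.savez('w6.npz',**{k:s[k] for k in('mtx','origin','attitude')})
plan([.43,.10,.26],[180,0,90],12)
E
```

```text
7.72 [ 0.468  -0.1129  0.2008] [165.18   0.4   74.21] F [ 1.12 -1.44  3.69] w 0.0562
step mm 18.686422529014685 deg 1.7989666836101053
{"x": 0.0162, "y": -0.0063, "z": -0.0069, "rx": 1.22, "ry": 0.2, "rz": -1.3}
{"x": 0.0163, "y": -0.0061, "z": -0.0067, "rx": 1.22, "ry": 0.2, "rz": -1.3}
{"x": 0.0165, "y": -0.0059, "z": -0.0065, "rx": 1.22, "ry": 0.2, "rz": -1.3}
{"x": 0.0167, "y": -0.0056, "z": -0.0063, "rx": 1.22, "ry": 0.2, "rz": -1.3}
{"x": 0.0168, "y": -0.0054, "z": -0.0062, "rx": 1.22, "ry": 0.2, "rz": -1.3}
{"x": 0.0169, "y": -0.0051, "z": -0.006, "rx": 1.22, "ry": 0.2, "rz": -1.3}
{"x": 0.0171, "y": -0.0049, "z": -0.0058, "rx": 1.22, "ry": 0.2, "rz": -1.3}
{"x": 0.0172, "y": -0.0046, "z": -0.0057, "rx": 1.22, "ry": 0.2, "rz": -1.3}
{"x": 0.0173, "y": -0.0043, "z": -0.0055, "rx": 1.22, "ry": 0.2, "rz": -1.3}
{"x": 0.0174, "y": -0.004, "z": -0.0054, "rx": 1.22, "ry": 0.2, "rz": -1.3}
{"x": 0.0175, "y": -0.0038, "z": -0.0052, "rx": 1.22, "ry": 0.2, "rz": -1.3}
{"x": 0.0176, "y": -0.0035, "z": -0.0051, "rx": 1.22, "ry": 0.2, "rz": -1.3}
```

View pics/w6.png

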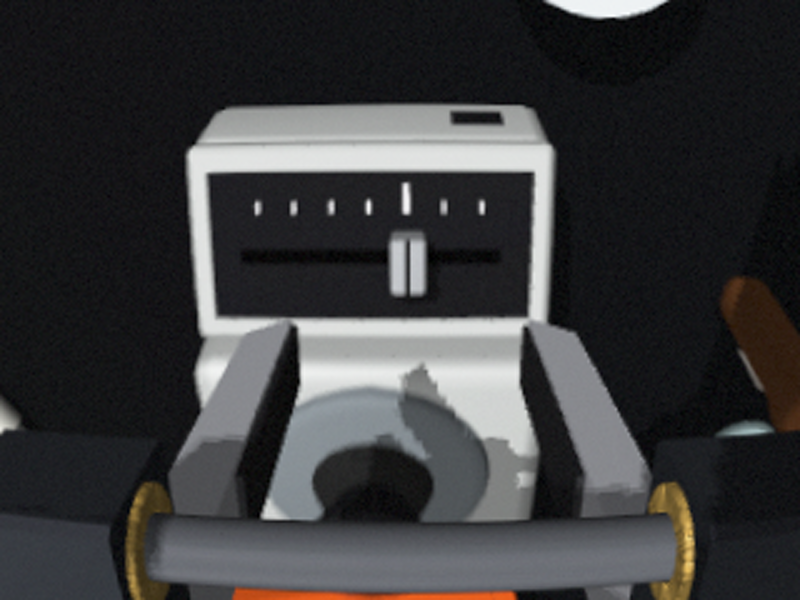

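```bash
python3 - <<'E'
from h import *
plan([.54,-.15,.30],[180,0,75],8)
E
```

```text
step mm 16.007309842413036 deg 1.8553952299057659
{"x": -0.0021, "y": 0.0128, "z": -0.0094, "rx": 1.85, "ry": 0.06, "rz": -0.09}
{"x": -0.0021, "y": 0.0124, "z": -0.0098, "rx": 1.85, "ry": 0.06, "rz": -0.09}
{"x": -0.0021, "y": 0.0121, "z": -0.0102, "rx": 1.85, "ry": 0.06, "rz": -0.09}
{"x": -0.0021, "y": 0.0118, "z": -0.0106, "rx": 1.85, "ry": 0.06, "rz": -0.09}
{"x": -0.0021, "y": 0.0114, "z": -0.011, "rx": 1.85, "ry": 0.06, "rz": -0.09}
{"x": -0.0021, "y": 0.0111, "z": -0.0114, "rx": 1.85, "ry": 0.06, "rz": -0.09}
{"x": -0.0021, "y": 0.0107, "z": -0.0117, "rx": 1.85, "ry": 0.06, "rz": -0.09}
{"x": -0.0021, "y": 0.0103, "z": -0.0121, "rx": 1.85, "ry": 0.06, "rz": -0.09}
```

Emit:
jog_arm:
  series:
    - {"x": -0.002,"y": 0.01,"z": -0.013,"rx": 1.9,"ry": 0,"rz": 0}
    - {"x": -0.002,"y": 0.012,"z": -0.012,"rx": 1.9,"ry": 0,"rz": 0}
    - {"x": -0.002,"y": 0.012,"z": -0.011,"rx": 1.9,"ry": 0,"rz": 0}
    - {"x": -0.002,"y": 0.012,"z": -0.011,"rx": 1.9,"ry": 0,"rz": 0}
    - {"x": -0.002,"y": 0.011,"z": -0.011,"rx": 1.9,"ry": 0,"rz": 0}
    - {"x": -0.002,"y": 0.011,"z": -0.011,"rx": 1.9,"ry": 0,"rz": 0}
    - {"x": -0.002,"y": 0.011,"z": -0.011,"rx": 1.9,"ry": 0,"rz": 0}
    - {"x": -0.002,"y": 0.01,"z": -0.012,"rx": 1.9,"ry": 0,"rz": 0}
    - {"x": 0,"y": 0,"z": 0,"rx": 0,"ry": 0,"rz": 0}
    - {"x": 0,"y": 0,"z": 0,"rx": 0,"ry": 0,"rz": 0}

```text
time: 8.55
tool_pos: [0.537, -0.1496, 0.3169]
ee_rot: [-3.138, 0.007, 1.293]
wrist_force: [0.4, 0.4, 0.4]
width: 0.0562
```

```bash
python3 - <<'E'
from h import *
s=cams.snapshot('wrist'); save(s,'w7',(160,100,480,340),2.5); st()
np.savez('w7.npz',**{k:s[k] for k in('mtx','origin','attitude')})
print([(np.round(d['bbox'],1),round(d['p'],2)) for d in cams.look_for('cup_mouth',s)])
E
```

```text
8.6 [ 0.5368 -0.1495  0.3167] [-179.79    0.4    74.09] F [-0.22 -0.53  1.18] w 0.0561
[(array([304.4, 207.5,  44.6,  42.8]), 0.8)]
```

View pics/w7.png

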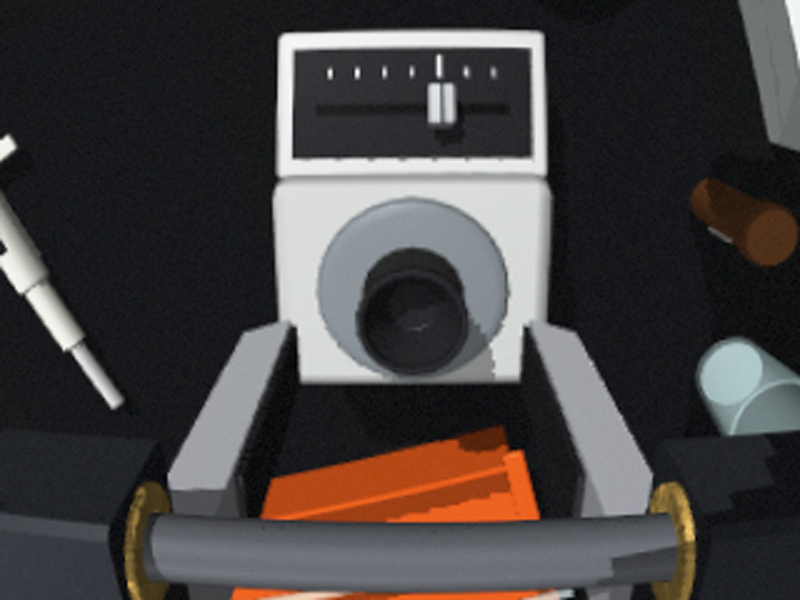

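```bash
cat >> h.py <<'E'
def projf(s,p):
    q=att(s).T@(np.array(p)-np.array(s['origin'])); th=np.arctan2(np.hypot(q[0],q[1]),q[2]); K=np.array(s['mtx'])
    h=np.hypot(q[0],q[1]); return np.array([K[0,2]+K[0,0]*th*q[0]/h,K[1,2]+K[1,1]*th*q[1]/h])
E
python3 - <<'E'
from h import *
s=dict(np.load('w7.npz')); im=cv2.imread('pics/w7.png')
c=atz(s,160+412/2.5,100+321/2.5,.153,True); print(c)
def draw(c,r,z,col):
    pts=[((projf(s,[c[0]+r*np.cos(a),c[1]+r*np.sin(a),z])-[160,100])*2.5) for a in np.linspace(0,6.28,60)]
    pts=np.array(pts); print(pts.min(0),pts.max(0)); cv2.polylines(im,[np.int32(pts)],True,col,1)
draw(c,.0275,.153,(0,255,0)); draw(c,.011,.128,(0,255,255));draw(c,.0235,.153,(255,0,255))
cv2.imwrite('pics/w7o.png',cv2.resize(im[220:420,300:540],None,fx=3,fy=3,interpolation=2))
yaw=np.radians(-15.4);xm=np.array([np.cos(yaw),np.sin(yaw)]);ym=np.array([-xm[1],xm[0]])
t=atz(s,160+438.5/2.5,100+66/2.5,.0695,True);k=atz(s,160+442/2.5,100+104/2.5,.093,True)
print('tick',t,'cap',k,(k-t)[:2]@ym,'cup-tick y (exp -15):',(c-t)[:2]@ym,'cup-cap x exp 99:',(c-k)[:2]@xm)
E
```

```text
[ 0.58871447 -0.1642484   0.153     ]
[354.08238145 265.43245211] [469.96710063 373.62414759]
[390.40787747 282.5650555 ] [434.02342365 323.61940455]
[362.49227145 273.68171564] [461.56126516 366.15919366]
tick [ 0.48115893 -0.11894711  0.0695    ] cap [ 0.49976426 -0.12299685  0.093     ] 0.0010364255715146437 cup-tick y (exp -15): -0.015112733211304057 cup-cap x exp 99: 0.09671109233013002
```

View pics/w7o.png

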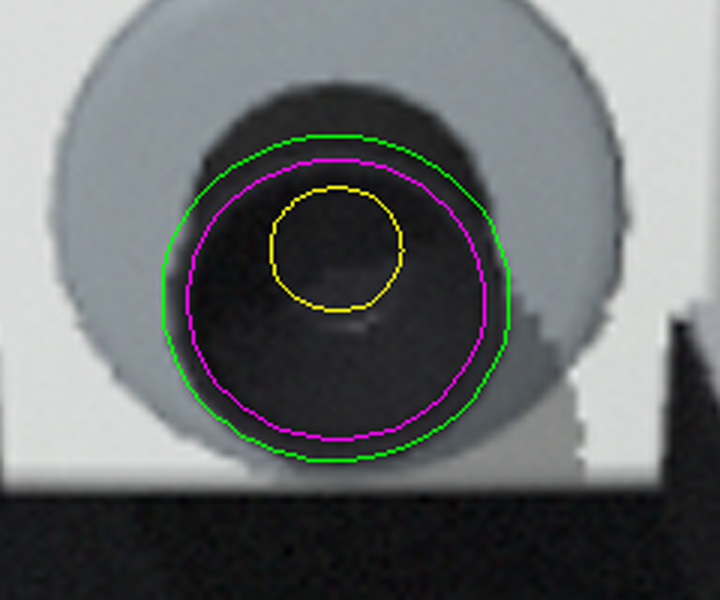

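```bash
python3 - <<'E'
from h import *
plan([.49,.125,.29],[180,0,88],12)
E
```

```text
step mm 23.272865600177354 deg 1.1588396926118636
{"x": 0.0209, "y": -0.0099, "z": 0.0021, "rx": -0.03, "ry": 0.03, "rz": -1.16}
{"x": 0.0211, "y": -0.0095, "z": 0.0021, "rx": -0.03, "ry": 0.03, "rz": -1.16}
{"x": 0.0213, "y": -0.0091, "z": 0.0021, "rx": -0.03, "ry": 0.03, "rz": -1.16}
{"x": 0.0215, "y": -0.0087, "z": 0.0021, "rx": -0.03, "ry": 0.03, "rz": -1.16}
{"x": 0.0217, "y": -0.0082, "z": 0.0021, "rx": -0.03, "ry": 0.03, "rz": -1.16}
{"x": 0.0218, "y": -0.0078, "z": 0.0021, "rx": -0.03, "ry": 0.03, "rz": -1.16}
{"x": 0.022, "y": -0.0073, "z": 0.0022, "rx": -0.03, "ry": 0.03, "rz": -1.16}
{"x": 0.0221, "y": -0.0069, "z": 0.0022, "rx": -0.03, "ry": 0.03, "rz": -1.16}
{"x": 0.0223, "y": -0.0065, "z": 0.0022, "rx": -0.03, "ry": 0.03, "rz": -1.16}
{"x": 0.0224, "y": -0.006, "z": 0.0022, "rx": -0.03, "ry": 0.03, "rz": -1.16}
{"x": 0.0225, "y": -0.0055, "z": 0.0022, "rx": -0.03, "ry": 0.03, "rz": -1.16}
{"x": 0.0226, "y": -0.0051, "z": 0.0022, "rx": -0.03, "ry": 0.03, "rz": -1.16}
```

Emit:
jog_arm:
  series:
    - {"x": 0.021,"y": -0.01,"z": 0.002,"rx": 0,"ry": 0,"rz": -1.2}
    - {"x": 0.021,"y": -0.0095,"z": 0.002,"rx": 0,"ry": 0,"rz": -1.2}
    - {"x": 0.0215,"y": -0.009,"z": 0.002,"rx": 0,"ry": 0,"rz": -1.2}
    - {"x": 0.0215,"y": -0.0085,"z": 0.002,"rx": 0,"ry": 0,"rz": -1.2}
    - {"x": 0.022,"y": -0.008,"z": 0.002,"rx": 0,"ry": 0,"rz": -1.2}
    - {"x": 0.022,"y": -0.008,"z": 0.002,"rx": 0,"ry": 0,"rz": -1.2}
    - {"x": 0.022,"y": -0.0075,"z": 0.002,"rx": 0,"ry": 0,"rz": -1.2}
    - {"x": 0.022,"y": -0.007,"z": 0.002,"rx": 0,"ry": 0,"rz": -1.2}
    - {"x": 0.0225,"y": -0.0065,"z": 0.002,"rx": 0,"ry": 0,"rz": -1.2}
    - {"x": 0.0225,"y": -0.006,"z": 0.002,"rx": 0,"ry": 0,"rz": -1.2}
    - {"x": 0.0225,"y": -0.0055,"z": 0.002,"rx": 0,"ry": 0,"rz": -1.2}
    - {"x": 0,"y": 0,"z": 0,"rx": 0,"ry": 0,"rz": 0}

```text
time: 9.65
tool_pos: [0.4741, 0.1143, 0.2855]
ee_rot: [-3.131, 0.003, 1.531]
wrist_force: [-0.7, -0.2, -0.3]
width: 0.0564
```

```bash
python3 - <<'E'
from h import *
s=cams.snapshot('wrist'); save(s,'w8',(160,80,480,320),2.5); st()
np.savez('w8.npz',**{k:s[k] for k in('mtx','origin','attitude')})
print([(np.round(d['bbox'],1),round(d['p'],2)) for d in cams.look_for('tube',s)])
E
```

```text
9.7 [0.4744 0.1127 0.2857] [-179.44    0.29   87.64] F [ 0.24 -0.53 -0.09] w 0.0563
[(array([325.4, 195.5,  33.9,  37.3]), 0.79), (array([328.3, 261.9,  26.4,  47.1]), 0.77), (array([344.2, 124.1,  32.5,  28.9]), 0.74), (array([270.3, 248.8,  15.9,  48.9]), 0.74)]
```

View pics/w8.png

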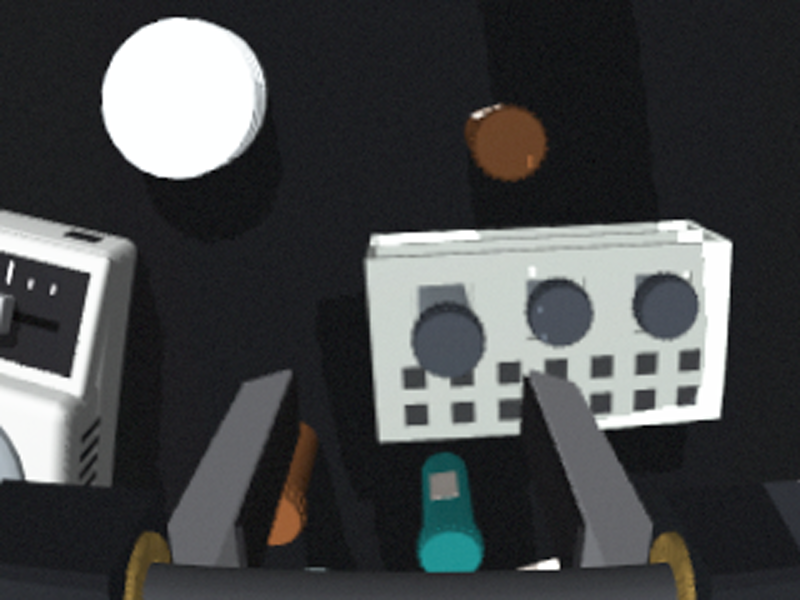

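```bash
python3 - <<'E'
from h import *
s=dict(np.load('w8.npz')); im=cv2.imread('pics/w8.png')
T=dict(mtx=np.array([[408.37,0,325.474],[0,408.37,195.213],[0,0,1]]),origin=[0.46012556,-0.01002696,1.55100916],attitude=[-3.04633576,0.00815351,-1.55898601])
S=dict(mtx=np.array([[433.27,0,322.231],[0,433.27,197.595],[0,0,1]]),origin=[1.15591888,0.76346293,0.95893445],attitude=[-2.28566811,0.00456376,2.49832742])
c8=lambda x,y:(160+x/2.5,80+y/2.5)
c=atz(s,*c8(449,340),.121,True); print(c)
print(tri([ray(s,*c8(449,340),True),ray(S,220+515/3.4,120+287/3),ray(T,230+220/3.7,130+328/3.7)]))
for (u,v),z in [((449,340),.121),((560,312),.086),((666,306),.086)]:
    q=atz(s,*c8(u,v),z,True); print(q)
    P=np.array([(projf(s,[q[0]+.017*np.cos(a),q[1]+.017*np.sin(a),z])-[160,80])*2.5 for a in np.linspace(0,6.28,60)])
    cv2.polylines(im,[np.int32(P)],True,(0,255,0),1)
q=atz(s,*c8(508,142),.115,True); print('brown',q)
cv2.imwrite('pics/w8o.png',cv2.resize(im[220:440,360:740],None,fx=2.1,fy=2.1,interpolation=2))
E
```

```text
[0.51203511 0.13060153 0.121     ]
(array([0.51297284, 0.13015065, 0.11625087]), [np.float64(0.0008650843898905347), np.float64(0.0009110144573387107), np.float64(0.0013239254577261902)])
[0.51203511 0.13060153 0.121     ]
[0.51093799 0.18971131 0.086     ]
[0.51009185 0.24743185 0.086     ]
brown [0.4213419  0.16026795 0.115     ]
```

View pics/w8o.png

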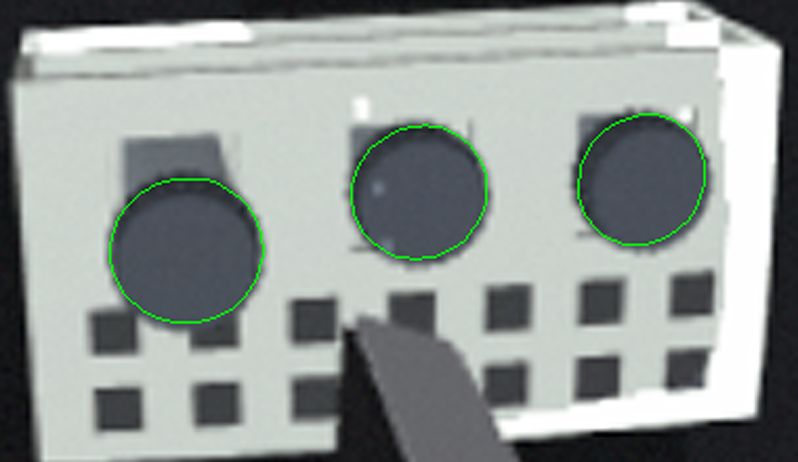

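```bash
python3 - <<'E'
from h import *
plan([.512,.1305,.150],[180,0,90],7)
E
```

```text
step mm 20.30821139631695 deg 0.36500590998005666
{"x": 0.0031, "y": 0.0053, "z": 0.0194, "rx": -0.08, "ry": 0.05, "rz": -0.35}
{"x": 0.003, "y": 0.0053, "z": 0.0194, "rx": -0.08, "ry": 0.05, "rz": -0.35}
{"x": 0.003, "y": 0.0053, "z": 0.0194, "rx": -0.08, "ry": 0.05, "rz": -0.35}
{"x": 0.0029, "y": 0.0053, "z": 0.0194, "rx": -0.08, "ry": 0.05, "rz": -0.35}
{"x": 0.0029, "y": 0.0053, "z": 0.0194, "rx": -0.08, "ry": 0.05, "rz": -0.35}
{"x": 0.0028, "y": 0.0053, "z": 0.0194, "rx": -0.08, "ry": 0.05, "rz": -0.35}
{"x": 0.0028, "y": 0.0053, "z": 0.0194, "rx": -0.08, "ry": 0.05, "rz": -0.35}
```

Emit:
jog_arm:
  series:
    - {"x": 0.003,"y": 0.007,"z": 0.018,"rx": -0.1,"ry": 0.05,"rz": -0.35}
    - {"x": 0.003,"y": 0.007,"z": 0.019,"rx": -0.1,"ry": 0.05,"rz": -0.35}
    - {"x": 0.003,"y": 0.007,"z": 0.019,"rx": -0.1,"ry": 0.05,"rz": -0.35}
    - {"x": 0.003,"y": 0.006,"z": 0.019,"rx": -0.1,"ry": 0.05,"rz": -0.35}
    - {"x": 0.003,"y": 0.005,"z": 0.019,"rx": -0.1,"ry": 0.05,"rz": -0.35}
    - {"x": 0.003,"y": 0.004,"z": 0.019,"rx": -0.1,"ry": 0.05,"rz": -0.35}
    - {"x": 0.002,"y": 0.002,"z": 0.018,"rx": 0,"ry": 0,"rz": -0.3}
    - {"x": 0,"y": 0,"z": 0,"rx": 0,"ry": 0,"rz": 0}
    - {"x": 0,"y": 0,"z": 0,"rx": 0,"ry": 0,"rz": 0}

```text
time: 10.5
tool_pos: [0.5154, 0.1177, 0.1522]
ee_rot: [3.13, 0.006, 1.554]
wrist_force: [0.3, 0.3, 1.0]
width: 0.056
```

```bash
python3 - <<'E'
from h import *
s=cams.snapshot('wrist'); save(s,'w9',(160,100,480,340),2.5); st()
np.savez('w9.npz',**{k:s[k] for k in('mtx','origin','attitude')})
plan([.512,.1305,.094],[180,0,90],5)
E
```

```text
10.55 [0.5152 0.1176 0.1521] [179.37   0.33  89.06] F [-0.05 -0.61 -0.66] w 0.0562
step mm 11.914072028484641 deg 0.23514602228624973
{"x": 0.0026, "y": -0.0008, "z": 0.0116, "rx": 0.12, "ry": 0.07, "rz": -0.19}
{"x": 0.0026, "y": -0.0008, "z": 0.0116, "rx": 0.12, "ry": 0.07, "rz": -0.19}
{"x": 0.0026, "y": -0.0007, "z": 0.0116, "rx": 0.12, "ry": 0.07, "rz": -0.19}
{"x": 0.0026, "y": -0.0007, "z": 0.0116, "rx": 0.12, "ry": 0.07, "rz": -0.19}
{"x": 0.0026, "y": -0.0007, "z": 0.0116, "rx": 0.12, "ry": 0.07, "rz": -0.19}
```

View pics/w9.png

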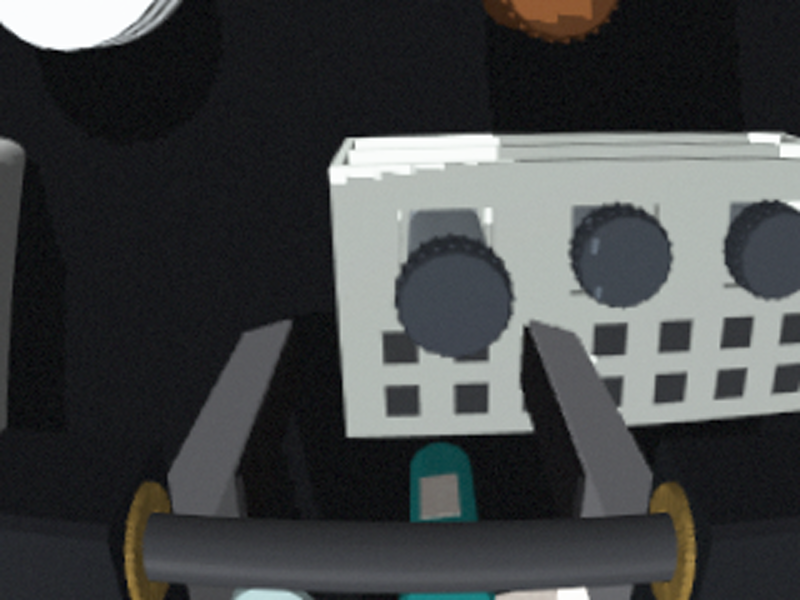

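```bash
python3 - <<'E'
from h import *
s=dict(np.load('w9.npz')); w8=dict(np.load('w8.npz'))
a=(160+454.5/2.5,100+299/2.5); print(atz(s,*a,.121,True), tri([ray(s,*a,True),ray(w8,160+449/2.5,80+340/2.5,True)]))
E
```

```text
[0.5122412 0.1304437 0.121    ] (array([0.51091871, 0.1303711 , 0.12448557]), [np.float64(0.00010867860402649868), np.float64(0.00010867860402644697)])
```

Emit:
jog_arm:
  series:
    - {"x": 0.0065,"y": -0.001,"z": 0.004,"rx": 0.2,"ry": 0,"rz": -0.3}
    - {"x": 0.006,"y": -0.001,"z": 0.004,"rx": 0.2,"ry": 0.1,"rz": -0.3}
    - {"x": 0,"y": 0,"z": 0,"rx": 0,"ry": 0,"rz": 0}

```text
time: 10.8
tool_pos: [0.515, 0.1297, 0.1473]
ee_rot: [3.132, 0.003, 1.563]
wrist_force: [0.4, -0.0, 0.4]
width: 0.0564
```

```bash
python3 - <<'E'
from h import *
st();plan([.512,.1305,.094],[180,0,90],5)
E
```

```text
10.8 [0.515  0.1297 0.1473] [179.45   0.18  89.53] F [ 0.39 -0.04  0.39] w 0.0564
step mm 10.67156150339682 deg 0.1482442937371217
{"x": 0.0002, "y": -0.0007, "z": 0.0106, "rx": 0.11, "ry": 0.04, "rz": -0.09}
{"x": 0.0002, "y": -0.0007, "z": 0.0106, "rx": 0.11, "ry": 0.04, "rz": -0.09}
{"x": 0.0002, "y": -0.0007, "z": 0.0107, "rx": 0.11, "ry": 0.04, "rz": -0.09}
{"x": 0.0002, "y": -0.0006, "z": 0.0107, "rx": 0.11, "ry": 0.04, "rz": -0.09}
{"x": 0.0002, "y": -0.0006, "z": 0.0107, "rx": 0.11, "ry": 0.04, "rz": -0.09}
```

Emit:
jog_arm:
  series:
    - {"x": 0.0003,"y": -0.001,"z": 0.0105,"rx": 0.1,"ry": 0,"rz": 0}
    - {"x": 0.0003,"y": -0.001,"z": 0.0105,"rx": 0.1,"ry": 0,"rz": 0}
    - {"x": 0.0003,"y": -0.001,"z": 0.0105,"rx": 0.1,"ry": 0,"rz": 0}
    - {"x": 0,"y": -0.0005,"z": 0.0105,"rx": 0.1,"ry": 0,"rz": 0}
    - {"x": 0,"y": 0,"z": 0.0105,"rx": 0.1,"ry": 0,"rz": 0}
    - {"x": 0,"y": 0,"z": 0,"rx": 0,"ry": 0,"rz": 0}

```text
time: 11.3
tool_pos: [0.512, 0.1316, 0.0911]
ee_rot: [3.138, 0.003, 1.565]
wrist_force: [-0.2, -0.1, 0.3]
width: 0.0565
```

```bash
python3 - <<'E'
from h import *
s=cams.snapshot('wrist'); save(s,'w10',(160,100,480,340),2.5); st()
E
```

```text
11.35 [0.5124 0.1317 0.092 ] [1.7975e+02 1.6000e-01 8.9650e+01] F [-0.33  0.15  0.09] w 0.0564
```

View pics/w10.png

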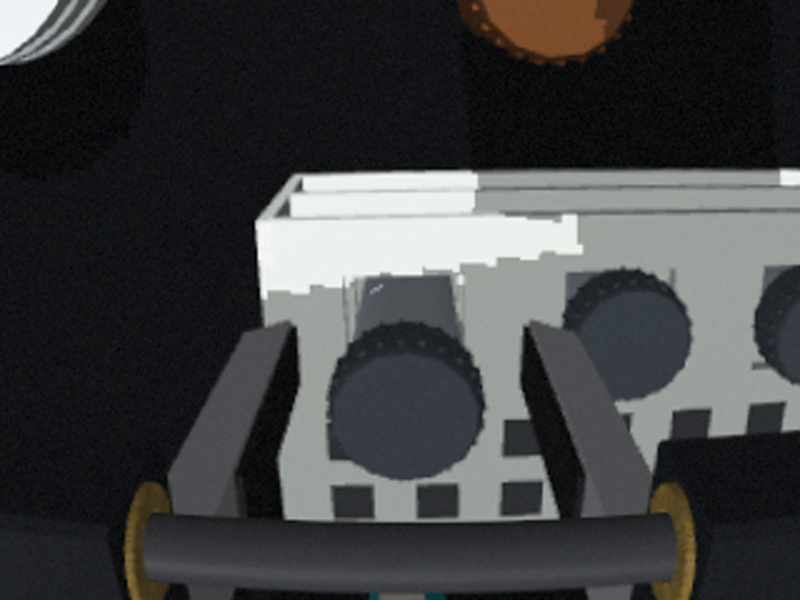

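Tall cap (crop 406,400) sits centred between the fingers (300–525). Closing.

Emit:
jog_arm:
  series:
    - {"x": 0,"y": 0,"z": 0,"rx": 0,"ry": 0,"rz": 0}
    - {"x": 0,"y": 0,"z": 0,"rx": 0,"ry": 0,"rz": 0}
    - {"x": 0,"y": 0,"z": 0,"rx": 0,"ry": 0,"rz": 0}
    - {"x": 0,"y": 0,"z": 0,"rx": 0,"ry": 0,"rz": 0}
    - {"x": 0,"y": 0,"z": 0,"rx": 0,"ry": 0,"rz": 0}
  claw: 0

```text
time: 11.77
tool_pos: [0.5134, 0.1315, 0.093]
ee_rot: [3.135, 0.003, 1.564]
wrist_force: [-0.3, 0.3, -0.1]
width: 0.0329
```

Emit:
jog_arm:
  series:
    - {"x": 0,"y": 0,"z": -0.005,"rx": 0,"ry": 0,"rz": 0}
    - {"x": 0,"y": 0,"z": -0.01,"rx": 0,"ry": 0,"rz": 0}
    - {"x": 0,"y": 0,"z": -0.015,"rx": 0,"ry": 0,"rz": 0}
    - {"x": 0,"y": 0,"z": -0.02,"rx": 0,"ry": 0,"rz": 0}
    - {"x": 0,"y": 0,"z": -0.02,"rx": 0,"ry": 0,"rz": 0}
    - {"x": 0,"y": 0,"z": -0.02,"rx": 0,"ry": 0,"rz": 0}
    - {"x": 0,"y": 0,"z": -0.02,"rx": 0,"ry": 0,"rz": 0}
    - {"x": 0,"y": 0,"z": -0.02,"rx": 0,"ry": 0,"rz": 0}
    - {"x": 0,"y": 0,"z": -0.02,"rx": 0,"ry": 0,"rz": 0}
    - {"x": 0,"y": 0,"z": -0.015,"rx": 0,"ry": 0,"rz": 0}
    - {"x": 0,"y": 0,"z": -0.01,"rx": 0,"ry": 0,"rz": 0}
    - {"x": 0,"y": 0,"z": 0,"rx": 0,"ry": 0,"rz": 0}

```text
time: 12.77
tool_pos: [0.5117, 0.132, 0.2874]
ee_rot: [3.126, 0.001, 1.564]
wrist_force: [-0.7, 0.4, 0.1]
width: 0.033
```

```bash
python3 - <<'E'
from h import *
s=cams.snapshot('wrist'); save(s,'w11',(160,100,480,340),2.5)
s=cams.snapshot('scene'); save(s,'s11',(260,100,460,300),3); st()
plan([.5895,-.1645,.27],[180,0,74.5],16)
E
```

```text
12.87 [0.5111 0.1318 0.2847] [1.7932e+02 1.0000e-01 8.9620e+01] F [-0.25 -0.45 -0.7 ] w 0.0332
step mm 19.181685561830893 deg 0.9460589034163244
{"x": -0.0185, "y": 0.005, "z": 0.001, "rx": 0.04, "ry": 0.0, "rz": 0.95}
{"x": -0.0184, "y": 0.0053, "z": 0.001, "rx": 0.04, "ry": 0.0, "rz": 0.95}
{"x": -0.0183, "y": 0.0056, "z": 0.001, "rx": 0.04, "ry": 0.0, "rz": 0.95}
{"x": -0.0182, "y": 0.0059, "z": 0.001, "rx": 0.04, "ry": 0.0, "rz": 0.95}
{"x": -0.0181, "y": 0.0062, "z": 0.001, "rx": 0.04, "ry": 0.0, "rz": 0.95}
{"x": -0.018, "y": 0.0065, "z": 0.001, "rx": 0.04, "ry": 0.0, "rz": 0.95}
{"x": -0.0179, "y": 0.0068, "z": 0.001, "rx": 0.04, "ry": 0.0, "rz": 0.95}
{"x": -0.0178, "y": 0.0071, "z": 0.001, "rx": 0.04, "ry": 0.0, "rz": 0.95}
{"x": -0.0177, "y": 0.0074, "z": 0.001, "rx": 0.04, "ry": 0.0, "rz": 0.95}
{"x": -0.0175, "y": 0.0077, "z": 0.001, "rx": 0.04, "ry": 0.0, "rz": 0.95}
{"x": -0.0174, "y": 0.008, "z": 0.001, "rx": 0.04, "ry": 0.0, "rz": 0.95}
{"x": -0.0173, "y": 0.0083, "z": 0.001, "rx": 0.04, "ry": 0.0, "rz": 0.95}
{"x": -0.0171, "y": 0.0086, "z": 0.0009, "rx": 0.04, "ry": 0.0, "rz": 0.95}
{"x": -0.017, "y": 0.0088, "z": 0.0009, "rx": 0.04, "ry": 0.0, "rz": 0.95}
{"x": -0.0168, "y": 0.0091, "z": 0.0009, "rx": 0.04, "ry": 0.0, "rz": 0.95}
{"x": -0.0167, "y": 0.0094, "z": 0.0009, "rx": 0.04, "ry": 0.0, "rz": 0.95}
```

View pics/w11.png

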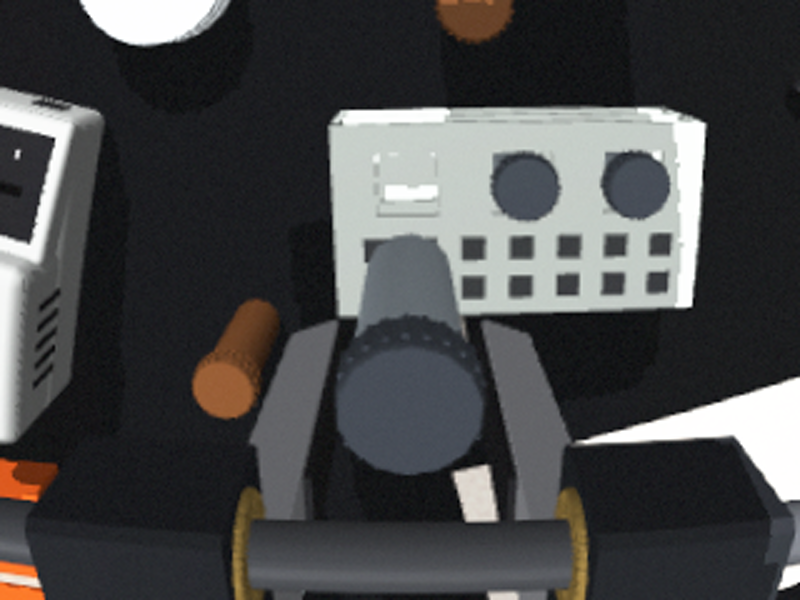

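View pics/s11.png

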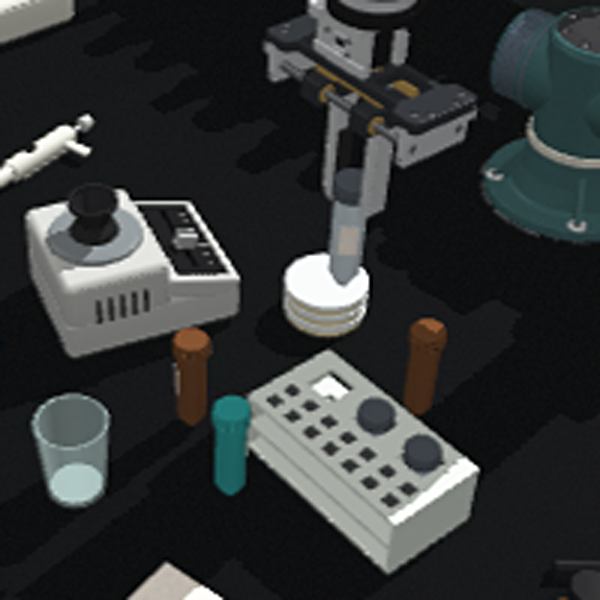

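Emit:
jog_arm:
  series:
    - {"x": -0.015,"y": 0.004,"z": 0,"rx": 0.1,"ry": 0,"rz": 0.9}
    - {"x": -0.0185,"y": 0.005,"z": 0,"rx": 0.1,"ry": 0,"rz": 1}
    - {"x": -0.0185,"y": 0.0055,"z": 0,"rx": 0.1,"ry": 0,"rz": 1}
    - {"x": -0.018,"y": 0.006,"z": 0,"rx": 0.1,"ry": 0,"rz": 1}
    - {"x": -0.018,"y": 0.006,"z": 0,"rx": 0.1,"ry": 0,"rz": 1}
    - {"x": -0.018,"y": 0.0065,"z": 0,"rx": 0.1,"ry": 0,"rz": 1}
    - {"x": -0.018,"y": 0.007,"z": 0,"rx": 0,"ry": 0,"rz": 1}
    - {"x": -0.018,"y": 0.007,"z": 0,"rx": 0,"ry": 0,"rz": 1}
    - {"x": -0.0175,"y": 0.0075,"z": 0,"rx": 0,"ry": 0,"rz": 1}
    - {"x": -0.0175,"y": 0.0075,"z": 0,"rx": 0,"ry": 0,"rz": 1}
    - {"x": -0.0175,"y": 0.008,"z": 0,"rx": 0,"ry": 0,"rz": 1}
    - {"x": -0.017,"y": 0.008,"z": 0,"rx": 0,"ry": 0,"rz": 1}

```text
time: 13.87
tool_pos: [0.5614, -0.0918, 0.2669]
ee_rot: [-3.112, 0.002, 1.355]
wrist_force: [0.0, 0.4, -0.3]
width: 0.0332
```

```bash
python3 - <<'E'
from h import *
st();plan([.5895,-.1645,.275],[180,0,74.5],6)
E
```

```text
13.87 [ 0.5614 -0.0918  0.2669] [-1.7831e+02  1.2000e-01  7.7650e+01] F [ 0.05  0.44 -0.26] w 0.0332
step mm 13.056936754060297 deg 0.596113834679939
{"x": -0.0108, "y": 0.0071, "z": -0.0015, "rx": -0.28, "ry": 0.03, "rz": 0.52}
{"x": -0.0108, "y": 0.0072, "z": -0.0015, "rx": -0.28, "ry": 0.03, "rz": 0.52}
{"x": -0.0107, "y": 0.0073, "z": -0.0015, "rx": -0.28, "ry": 0.03, "rz": 0.52}
{"x": -0.0106, "y": 0.0074, "z": -0.0014, "rx": -0.28, "ry": 0.03, "rz": 0.52}
{"x": -0.0106, "y": 0.0075, "z": -0.0014, "rx": -0.28, "ry": 0.03, "rz": 0.52}
{"x": -0.0105, "y": 0.0076, "z": -0.0014, "rx": -0.28, "ry": 0.03, "rz": 0.52}
```

Emit:
jog_arm:
  series:
    - {"x": -0.011,"y": 0.007,"z": -0.002,"rx": -0.3,"ry": 0,"rz": 0.5}
    - {"x": -0.011,"y": 0.007,"z": -0.002,"rx": -0.3,"ry": 0,"rz": 0.5}
    - {"x": -0.011,"y": 0.007,"z": -0.002,"rx": -0.3,"ry": 0,"rz": 0.5}
    - {"x": -0.0105,"y": 0.007,"z": -0.002,"rx": -0.3,"ry": 0,"rz": 0.5}
    - {"x": -0.0105,"y": 0.0075,"z": -0.002,"rx": -0.3,"ry": 0,"rz": 0.5}
    - {"x": -0.0105,"y": 0.0075,"z": -0.001,"rx": -0.3,"ry": 0,"rz": 0.5}
    - {"x": 0,"y": 0,"z": 0,"rx": 0,"ry": 0,"rz": 0}
    - {"x": 0,"y": 0,"z": 0,"rx": 0,"ry": 0,"rz": 0}

```text
time: 14.53
tool_pos: [0.5893, -0.1731, 0.2727]
ee_rot: [-3.138, 0.003, 1.295]
wrist_force: [-0.6, -0.2, -0.8]
width: 0.0329
```

```bash
python3 - <<'E'
from h import *
st();plan([.590,-.1645,.265],[180,0,74.5],2)
E
```

```text
14.53 [ 0.5893 -0.1731  0.2727] [-1.7977e+02  1.6000e-01  7.4220e+01] F [-0.55 -0.24 -0.84] w 0.0329
step mm 5.760838347971191 deg 0.19596870021243623
{"x": 0.0042, "y": -0.0008, "z": 0.0038, "rx": -0.11, "ry": 0.08, "rz": -0.14}
{"x": 0.0042, "y": -0.0008, "z": 0.0038, "rx": -0.11, "ry": 0.08, "rz": -0.14}
```

Emit:
jog_arm:
  series:
    - {"x": 0.004,"y": -0.001,"z": 0.002,"rx": -0.1,"ry": 0,"rz": 0}
    - {"x": 0.004,"y": -0.001,"z": 0.002,"rx": -0.1,"ry": 0.1,"rz": 0}
    - {"x": 0,"y": 0,"z": 0,"rx": 0,"ry": 0,"rz": 0}

```text
time: 14.78
tool_pos: [0.5896, -0.1632, 0.2686]
ee_rot: [-3.141, -0.0, 1.296]
wrist_force: [0.5, -0.2, -0.8]
width: 0.033
```

```bash
python3 - <<'E'
from h import *
s=cams.snapshot('wrist'); save(s,'w12',(160,100,480,340),2.5);np.savez('w12.npz',**{k:s[k] for k in('mtx','origin','attitude')})
s=cams.snapshot('scene'); save(s,'s12',(250,90,370,230),4);np.savez('s12.npz',**{k:s[k] for k in('mtx','origin','attitude')})
s=cams.snapshot('top'); save(s,'t12',(330,150,430,260),5); st()
E
```

```text
14.93 [ 0.5897 -0.1639  0.2691] [1.7996e+02 4.0000e-02 7.4240e+01] F [ 0.7  -0.52 -1.18] w 0.0332
```

View pics/w12.png

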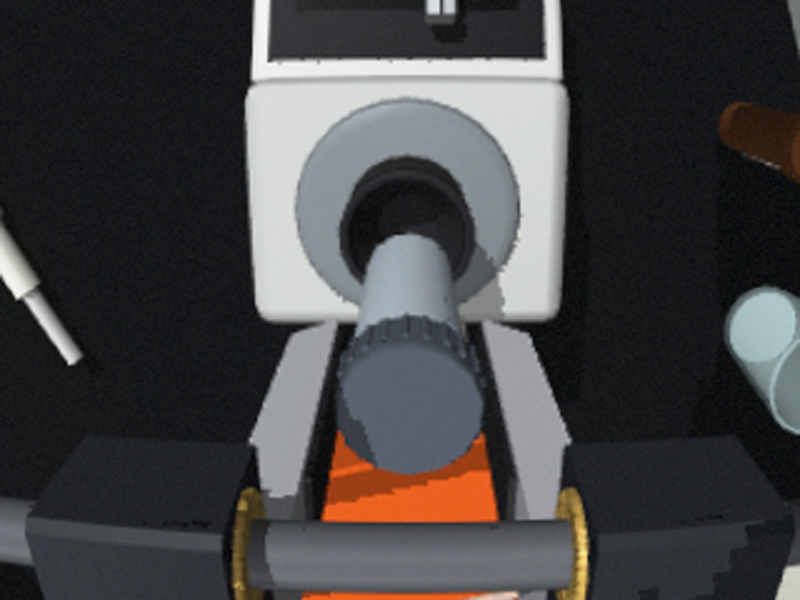

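View pics/s12.png

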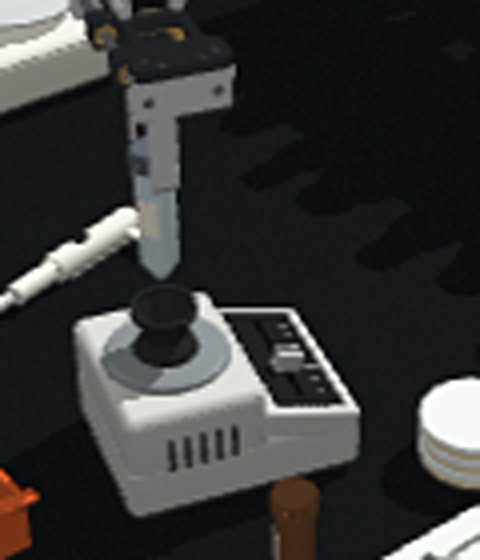

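```bash
python3 - <<'E'
from h import *
s=dict(np.load('w12.npz')); w7=dict(np.load('w7.npz'));S=dict(np.load('s12.npz'))
print(atz(s,160+408.5/2.5,100+234/2.5,.153,True))
for c in [(.5887,-.1642),(.590,-.1640)]:
    P=np.array([(projf(s,[c[0]+.0275*np.cos(a),c[1]+.0275*np.sin(a),.153])-[160,100])*2.5 for a in np.linspace(0,6.28,60)]); print(P.min(0),P.max(0))
    print('scene rim',[(proj(S,[*c,.153])-[250,90])*4])
print('foot',[(proj(S,[.5897,-.1639,.182])-[250,90])*4])
E
```

```text
[ 0.58873007 -0.16333293  0.153     ]
[336.66576213 165.43673866] [476.12124415 300.41758604]
scene rim [array([161.60579981, 300.82859741])]
[338.11541182 168.49508359] [477.42828096 303.20843438]
scene rim [array([160.35349786, 301.55818842])]
foot [array([158.73717126, 271.01851056])]
```

Emit:
jog_arm:
  series:
    - {"x": 0,"y": 0,"z": 0.008,"rx": 0,"ry": 0,"rz": 0}
    - {"x": 0,"y": 0,"z": 0.008,"rx": 0,"ry": 0,"rz": 0}
    - {"x": 0,"y": 0,"z": 0.008,"rx": 0,"ry": 0,"rz": 0}
    - {"x": 0,"y": 0,"z": 0.008,"rx": 0,"ry": 0,"rz": 0}
    - {"x": 0,"y": 0,"z": 0.006,"rx": 0,"ry": 0,"rz": 0}
    - {"x": 0,"y": 0,"z": 0.003,"rx": 0,"ry": 0,"rz": 0}
    - {"x": 0,"y": 0,"z": 0,"rx": 0,"ry": 0,"rz": 0}

```text
time: 15.52
tool_pos: [0.5889, -0.1631, 0.2223]
ee_rot: [-3.14, 0.001, 1.297]
wrist_force: [-0.1, 0.5, -1.0]
width: 0.0327
```

```bash
python3 - <<'E'
from h import *
s=cams.snapshot('wrist'); save(s,'w13',(160,100,480,340),2.5)
s=cams.snapshot('scene'); save(s,'s13',(250,90,370,230),4); st()
E
```

```text
15.62 [ 0.5892 -0.1632  0.2233] [-1.7998e+02  4.0000e-02  7.4300e+01] F [ 0.81  0.23 -1.  ] w 0.033
```

View pics/w13.png

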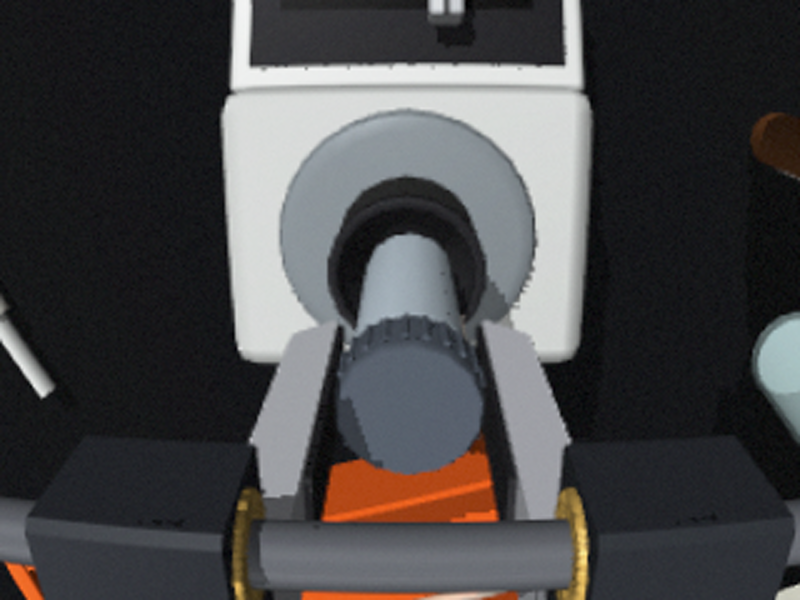

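View pics/s13.png

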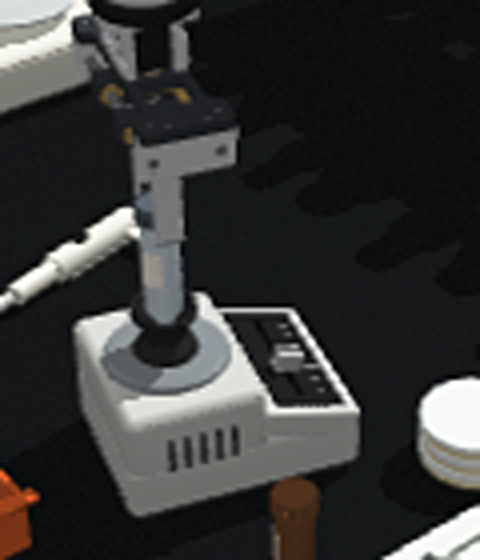

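Emit:
jog_arm:
  series:
    - {"x": 0,"y": 0,"z": 0.002,"rx": 0,"ry": 0,"rz": 0}
    - {"x": 0,"y": 0,"z": 0.002,"rx": 0,"ry": 0,"rz": 0}
    - {"x": 0,"y": 0,"z": 0,"rx": 0,"ry": 0,"rz": 0}

```text
time: 15.87
tool_pos: [0.5899, -0.1636, 0.2204]
ee_rot: [3.139, 0.001, 1.297]
wrist_force: [0.7, 0.1, -0.9]
width: 0.0329
```

Emit:
jog_arm:
  series:
    - {"x": 0,"y": 0,"z": 0.0015,"rx": 0,"ry": 0,"rz": 0}
    - {"x": 0,"y": 0,"z": 0.0015,"rx": 0,"ry": 0,"rz": 0}
    - {"x": 0,"y": 0,"z": 0,"rx": 0,"ry": 0,"rz": 0}

```text
time: 16.12
tool_pos: [0.5903, -0.1638, 0.2181]
ee_rot: [3.137, 0.001, 1.297]
wrist_force: [0.0, 0.4, -1.2]
width: 0.0332
```

Emit:
jog_arm:
  series:
    - {"x": 0,"y": 0,"z": 0.0015,"rx": 0,"ry": 0,"rz": 0}
    - {"x": 0,"y": 0,"z": 0.001,"rx": 0,"ry": 0,"rz": 0}
    - {"x": 0,"y": 0,"z": 0,"rx": 0,"ry": 0,"rz": 0}

```text
time: 16.37
tool_pos: [0.5905, -0.1638, 0.2156]
ee_rot: [3.137, 0.001, 1.297]
wrist_force: [0.2, 0.0, -0.8]
width: 0.0329
```

Emit:
jog_arm:
  series:
    - {"x": 0,"y": 0,"z": 0.001,"rx": 0,"ry": 0,"rz": 0}
    - {"x": 0,"y": 0,"z": 0.001,"rx": 0,"ry": 0,"rz": 0}
    - {"x": 0,"y": 0,"z": 0,"rx": 0,"ry": 0,"rz": 0}

```text
time: 16.62
tool_pos: [0.5909, -0.1639, 0.2147]
ee_rot: [3.135, 0.001, 1.297]
wrist_force: [-0.5, 0.3, -0.6]
width: 0.0328
```

Emit:
jog_arm:
  series:
    - {"x": 0,"y": -0.0005,"z": 0.001,"rx": 0.1,"ry": 0,"rz": 0}
    - {"x": 0,"y": -0.0005,"z": 0.001,"rx": 0.1,"ry": 0,"rz": 0}
    - {"x": 0,"y": 0,"z": 0,"rx": 0.1,"ry": 0,"rz": 0}

```text
time: 16.87
tool_pos: [0.5907, -0.1639, 0.2146]
ee_rot: [3.136, 0.001, 1.297]
wrist_force: [0.1, -0.5, -0.4]
width: 0.033
```

Emit:
jog_arm:
  series:
    - {"x": 0,"y": 0,"z": 0.001,"rx": 0.1,"ry": 0,"rz": 0}
    - {"x": 0,"y": 0,"z": 0.001,"rx": 0,"ry": 0,"rz": 0}
    - {"x": 0,"y": 0,"z": 0,"rx": 0,"ry": 0,"rz": 0}

```text
time: 17.12
tool_pos: [0.5912, -0.164, 0.2138]
ee_rot: [3.136, 0.002, 1.297]
wrist_force: [1.0, 0.1, 3.2]
width: 0.0328
```

Emit:
jog_arm:
  series:
    - {"x": 0,"y": 0,"z": 0.0015,"rx": 0,"ry": 0,"rz": 0}

```text
time: 17.2
tool_pos: [0.5914, -0.164, 0.2131]
ee_rot: [3.135, 0.002, 1.297]
wrist_force: [-0.6, 0.4, 4.3]
width: 0.0329
```

Emit:
jog_arm:
  series:
    - {"x": 0,"y": 0,"z": 0.0015,"rx": 0,"ry": 0,"rz": 0}

```text
time: 17.28
tool_pos: [0.5915, -0.1641, 0.212]
ee_rot: [3.134, 0.002, 1.297]
wrist_force: [-0.7, 0.9, 5.3]
width: 0.0334
```

Emit:
jog_arm:
  series:
    - {"x": 0,"y": 0,"z": 0.0015,"rx": 0,"ry": 0,"rz": 0}

```text
time: 17.37
tool_pos: [0.5917, -0.1641, 0.2112]
ee_rot: [3.133, 0.002, 1.297]
wrist_force: [-0.6, 0.1, 5.1]
width: 0.033
```

Emit:
jog_arm:
  series:
    - {"x": 0,"y": -0.0005,"z": 0.0015,"rx": 0.2,"ry": 0,"rz": 0}

```text
time: 17.45
tool_pos: [0.5914, -0.1641, 0.2105]
ee_rot: [3.135, 0.002, 1.297]
wrist_force: [-0.9, 0.6, 6.9]
width: 0.0332
```

Emit:
jog_arm:
  series:
    - {"x": 0,"y": -0.0005,"z": 0.0015,"rx": 0.2,"ry": 0,"rz": 0}

```text
time: 17.53
tool_pos: [0.5913, -0.164, 0.2101]
ee_rot: [3.136, 0.002, 1.297]
wrist_force: [-0.3, 0.3, 6.4]
width: 0.033
```

```bash
python3 - <<'E'
from h import *
s=cams.snapshot('scene'); st()
for _ in range(4): cams.snapshot('scene'); st()
save(s,'s14',(250,90,370,230),4)
E
```

```text
17.58 [ 0.5914 -0.1641  0.2101] [1.797e+02 1.100e-01 7.430e+01] F [-0.02  0.6   6.82] w 0.0328
17.63 [ 0.5914 -0.164   0.2102] [1.7969e+02 1.1000e-01 7.4300e+01] F [-0.28 -0.28  5.93] w 0.0331
17.68 [ 0.5914 -0.164   0.2103] [1.7968e+02 1.1000e-01 7.4300e+01] F [-0.08  0.25  6.23] w 0.0329
17.73 [ 0.5914 -0.1641  0.2104] [1.7968e+02 1.2000e-01 7.4300e+01] F [-0.38  1.78  6.67] w 0.0327
17.78 [ 0.5914 -0.164   0.2104] [1.7968e+02 1.1000e-01 7.4300e+01] F [-0.85  0.15  7.55] w 0.0332
```

View pics/s14.png

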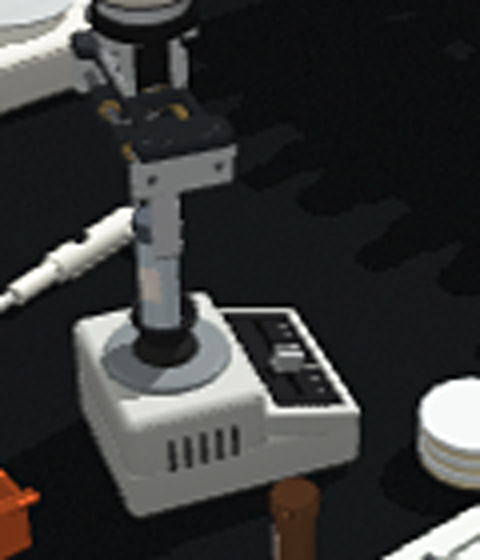

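Emit:
jog_arm:
  series:
    - {"x": 0,"y": 0,"z": 0.002,"rx": 0.15,"ry": 0,"rz": 0}

```text
time: 17.87
tool_pos: [0.5919, -0.1642, 0.2099]
ee_rot: [3.136, 0.002, 1.297]
wrist_force: [-0.8, 1.1, 6.3]
width: 0.0327
```

Emit:
jog_arm:
  series:
    - {"x": 0,"y": 0,"z": 0.002,"rx": 0.15,"ry": 0,"rz": 0}

```text
time: 17.95
tool_pos: [0.5923, -0.1642, 0.2095]
ee_rot: [3.136, 0.002, 1.297]
wrist_force: [-0.8, -0.5, 7.3]
width: 0.0326
```

```bash
python3 - <<'E'
from h import *
F=[]
for _ in range(10): cams.snapshot('scene'); F.append(robot.get_obs()['wrist_force'][2]); 
st(); print(np.mean(F),np.std(F))
s=cams.snapshot('wrist'); save(s,'w15',(160,100,480,340),2.5); st()
E
```

```text
18.45 [ 0.5923 -0.1643  0.2095] [1.7969e+02 1.3000e-01 7.4310e+01] F [-0.77  0.69  7.85] w 0.0329
7.3165681184932385 0.6226198599127738
18.5 [ 0.5923 -0.1642  0.2096] [1.7968e+02 1.3000e-01 7.4310e+01] F [-1.24  0.4   7.9 ] w 0.0329
```

View pics/w15.png

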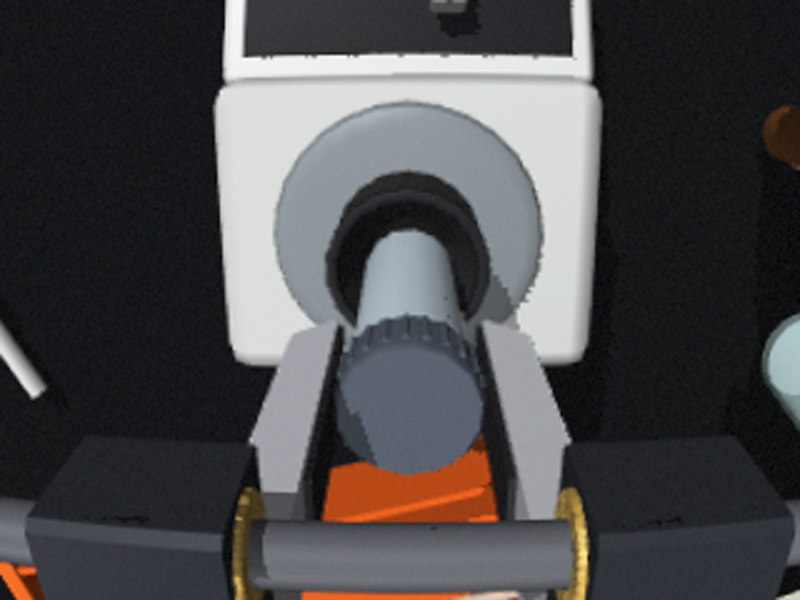

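Emit:
jog_arm:
  series:
    - {"x": 0,"y": -0.001,"z": 0.0027,"rx": 0.2,"ry": 0,"rz": 0}

```text
time: 18.58
tool_pos: [0.5919, -0.1641, 0.2088]
ee_rot: [3.136, 0.002, 1.297]
wrist_force: [-0.0, -0.0, 7.6]
width: 0.0332
```

```bash
python3 - <<'E'
from h import *
F=[]
for _ in range(14): cams.snapshot('scene'); F.append(robot.get_obs()['wrist_force'][2]); 
st(); print(np.mean(F[4:]),np.std(F))
s=cams.snapshot('scene'); save(s,'s16',(250,90,450,290),3);save(cams.snapshot('scene'),'s16b')
E
```

```text
19.28 [ 0.5919 -0.1642  0.2088] [1.7969e+02 1.4000e-01 7.4310e+01] F [-0.04  0.08  8.04] w 0.0327
7.844438011234738 0.3366616450555329
```

View pics/s16.png

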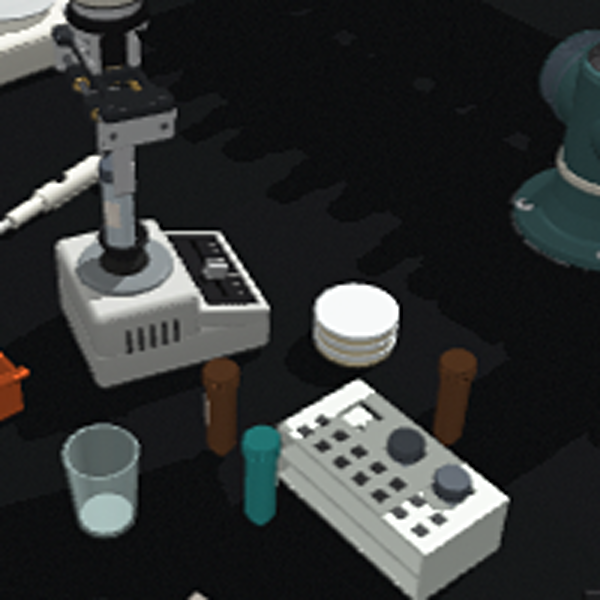

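```bash
python3 - <<'E'
from h import *
st(); print(ticket.close_job()); st()
E
```

```text
19.38 [ 0.592  -0.1642  0.2089] [1.7969e+02 1.4000e-01 7.4310e+01] F [-0.21  0.54  8.61] w 0.0328
the job is handed in; nothing more can be done
None
the job is handed in; nothing more can be done
```

The job is handed in: I set the slider first, then stood the tall tube in the mixer's cup, and the arm is still gripping it and pressing it down. The robot's clock read 19.4 s, well under the 61 s limit.

- **Slider:** I pinched the cap and slid it to the long tick. After I released it, the wrist pictures put it within about 1 mm of the tick.
- **Tube:** I took the tall tube from the rack well nearest the mixer. Its cap matched the 121 mm height, while the other two caps matched 86 mm. It stands within about 0.4° of upright, with no visible slip in the grip.
- **Press depth:** The wrist force was steady at about 7.8 N, or about 8.7 N once the reading before contact is taken off. That means the cup has sunk about 4.7 mm. The tool's travel since contact suggests slightly more, 5.0 to 5.8 mm, because the exact moment of contact was uncertain. Both are inside the 3 to 7 mm range.
- **Other things:** In the last overview picture the dishes, beaker, both short tubes and the brown and turquoise look-alikes are where they were. I did not check the bottle and pen closely at the end.

One move call was refused at the start because the rows left out some fields. Nothing moved, and I resent it with all fields.

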